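# Put the doming set back in its caddy

## Task

Put the doming set back in its wooden caddy: the brass doming block in the square bay, the lump of wax lying flat in the oblong bay, and the two steel punches standing upright, the thick one in the wide round bay and the thin one in the narrow round bay. Each must rest on the floor of its bay. The short brass tube and the small pale grey soldering brick do not belong to the set: leave them where they are.

Things in the scene. Friction and masses are not known exactly. Their poses are not given: they have to be found in the camera images.
- doming_block_mid (a point): solid brass doming block, a cube of 40 mm with round hollows in its faces, 0.5 to 0.84 kg, standing loose on the bench. Point at its centre, 20 mm over its underside; z up, x and y square to its side faces.
- wax_lump_mid (a point): yellow-brown lump of wax, a block 32 mm (its x) by 46 mm (its y) and 21 mm high, lying loose and flat on the bench. Point at its centre, 10.5 mm over its underside; z up.
- thick_punch_mid (a point): thick steel doming punch, round, 20 mm across at its widest and 72 mm tall, standing loose and upright on its flat foot. Point at its centre, 36 mm over its underside; z up along its shaft.
- thin_punch_mid (a point): thin steel doming punch, of the same form as the thick one but 12 mm across and 64 mm tall, standing loose and upright on its flat foot; it tips over easily. Point at its centre, 32 mm over its underside; z up along its shaft.
- bay_square: fixed brown wooden square, 82x82x12 mm, one of four that lie two by two, 83 mm apart, in any order, in a dark caddy (180x180 mm, rim 14 mm over the bench). Origin: centre of its underside, 3 mm over the bench; z up, x and y along its edges. This one has a square bay, 62x62 mm. Bay floor 3 mm, rim 12 mm over the origin (9 mm deep, open on top).
- bay_oblong: fixed brown wooden square, 82x82x12 mm, one of four that lie two by two, 83 mm apart, in any order, in a dark caddy (180x180 mm, rim 14 mm over the bench). Origin: centre of its underside, 3 mm over the bench; z up, x and y along its edges. This one has an oblong bay, 52 mm along its x and 66 mm along its y. Bay floor 3 mm, rim 12 mm over the origin (9 mm deep, open on top).
- bay_wide_round: fixed brown wooden square, 82x82x12 mm, one of four that lie two by two, 83 mm apart, in any order, in a dark caddy (180x180 mm, rim 14 mm over the bench). Origin: centre of its underside, 3 mm over the bench; z up, x and y along its edges. This one has a round bay, 40 mm across. Bay floor 3 mm, rim 12 mm over the origin (9 mm deep, open on top).
- bay_narrow_round: fixed brown wooden square, 82x82x12 mm, one of four that lie two by two, 83 mm apart, in any order, in a dark caddy (180x180 mm, rim 14 mm over the bench). Origin: centre of its underside, 3 mm over the bench; z up, x and y along its edges. This one has a round bay, 30 mm across. Bay floor 3 mm, rim 12 mm over the origin (9 mm deep, open on top).
- short_tube_mid (a point): short brass tube, open on top, 28 mm across and 28 mm tall, standing loose on the bench; not part of the set. Point at its centre, 14 mm over its underside.
- small_brick_mid (a point): small pale grey soldering brick, 50 mm (its x) by 46 mm (its y) and 24 mm high, lying loose on the bench; not part of the set. Point at its centre, 12 mm over its underside.
Mind the look-alikes: they are no part of the job. Leave any purple or red look-alike of the part that bears thick_punch_mid alone.

How it is judged:
At the end, for the whole second after the job is handed in: Block and wax within 17 mm of the centres of the square and oblong bay, thick and thin punch within 13 mm of those of the wide and narrow round bay; each on the bay's floor (3 mm), upright within 0.15 rad, at rest; tube and brick within 25 mm of where they stood (horizontal distance between doming_block_mid and bay_square below 0.017 m and z of doming_block_mid in the frame of bay_square between 0.019 and 0.026 m and angle between each of doming_block_mid, wax_lump_mid, thick_punch_mid, thin_punch_mid's own z axis and vertical below 0.15 rad and linear speed of each of doming_block, wax_lump, thick_punch, thin_punch below 0.02 m/s and horizontal distance between wax_lump_mid and bay_oblong below 0.017 m and z of wax_lump_mid in the frame of bay_oblong between 0.0095 and 0.0165 m and horizontal distance between thick_punch_mid and bay_wide_round below 0.013 m and z of thick_punch_mid in the frame of bay_wide_round between 0.035 and 0.042 m and horizontal distance between thin_punch_mid and bay_narrow_round below 0.013 m and z of thin_punch_mid in the frame of bay_narrow_round between 0.031 and 0.038 m and distance of each of short_tube_mid, small_brick_mid from where it was at the start of the episode below 0.025 m); the robot touches nothing.
It fails at once if the short brass tube is moved by more than 25 mm (distance of short_tube_mid from where it was at the start of the episode above 0.025 m).
It fails at once if the small soldering brick is moved by more than 25 mm (distance of small_brick_mid from where it was at the start of the episode above 0.025 m).
It also fails if it takes over 112 s, if anything falls off the work surface, if the arm or the gripper's body presses on something with over 40 N, if the wrist force passes 120 N, or if a joint passes its speed limit or range.

## Robot

A 6-joint arm with a two-finger parallel gripper is mounted at the origin on a cart in front of the work surface, level with it; the furniture and walls round the work are solid. World frame = base frame: x ahead of the robot, y to its left, z up, the work surface at z = 0. Lengths are in m, angles in rad, forces in N, time in s.
With the tool pointing down it reaches from about 0.4 to 0.825 m from the base axis. Payload 7 kg.
Tool frame: the origin (TCP) lies midway between the tips of the shut fingers; the grasp point (between the pads) lies 19 mm behind it; y points along the fingers, z is the direction in which the jaws open and shut, and the axes are right-handed (so a half turn about y gives the same grasp; the last joint's range is limited). The gripper opens to 88 mm and grips with 3 to 60 N. Pads are 19 mm wide; open, the fingers measure 130 mm over their backs; the gripper's body (78 mm by 193 mm) begins 47 mm behind the grasp point.
Start: joints at [-0.894, 0.359, 0.012, 0, -1.224, -0.288], TCP at [0.256, -0.625, 0.227] pointing down, gripper open.
Joint ranges: [-3.07, 3.07], [-1.43, 2.12], [-1.02, 1.25], [-3.03, 1.67], [-3.05, -0], [-3.03, 3.03]. Speed limits (rad/s): [2.39, 2.39, 3.01, 3.14, 3.14, 3.14].

## Interface

Orientations are given as [roll, pitch, yaw] about the fixed x, y, z axes, in that order (R = Rz(yaw) Ry(pitch) Rx(roll)).
In Python, from station import arm gives the robot as it stands.
- The arm moves only by the tool move_arm, never from a script. Its argument "deltas" is a list of rows, each an object with "dp": the shift along the tool's x, y, z in mm, a list of three; "rotation": the turn, a rotation vector about the tool's x, y, z in degrees, a list of three. A call has 1 to 5 rows; each row shifts and turns the pose as measured when the row begins, along the tool's axes as they then stand; what a row does not reach is not made up. A row lasts 1/12 s, in which the tool goes at most 41.7 mm and 7.16 degrees, less where a joint would pass 70% of its speed; a pose out of reach is approached as far as the arm can. A call is refused whole if a number of a shift passes 41.7 or a number of a turn 7.16, either way. A call with a gripper value outside its range is refused whole. "jaw" is the closure in counts, from 0 (fully open) to 255 (shut), set as the call begins (left out, the last holds). The fingers move at their own pace and stop on an object; "squeeze" is the grip in N (left out, the last holds). Time passes only in rows, so rows that do not move let the fingers close. It gives the time, the measured TCP pose, the force and the opening at its end, in the units of the state.
- arm.get_state(): the state, without advancing time (a new reading comes with each control period).
- arm.grab_frame(name): name is "side" or "top" or "wrist"; returns a dict with "pixels" (384x512x3 uint8, red, green, blue), "z_map" (384x512 float32, m along the optical axis (not along the pixel's ray), 0 where there is no reading), "fx", "fy", "cx", "cy" (pixels), "k1" (the pictures are not rectified: a ray, as slopes to the right and down, at radius r is drawn at 1 + k1 r^2 times it, then the intrinsics apply), "cam_to_world" (4x4, takes a point from camera to world coordinates); the wrist camera has in their place "mount" (4x4, takes a point from camera to tool coordinates, whose origin is the TCP and whose axes are the tool frame's). Camera axes: x right, y down, z forward; pixel columns grow to the right and rows downward; lengths in m; the calibration is good to about 2 mm. A picture is of the moment at which its call begins: read the wrist's pose just before it.
- arm.job_done(): hands the job in, once; it reports no verdict.
The state is a dict: "t": time; "q": joint angles; "qd": joint speeds; "joint_efforts": joint torques, N m; "eef_pos": TCP position; "ee_rot": TCP orientation; "force": force on the tool from outside, world axes, zero at the start; "moment": the same for the moment, N m; "width": finger opening in m.
Only numpy, scipy, OpenCV 4.12 (cv2) and the standard library are available. Lean on these libraries where they do the work, as an engineer would, in place of code of your own. Each camera call takes 0.05 s, during which the arm holds its last target.

## Working session

There is one attempt and no reset: what is moved stays moved. The work goes in short steps, Python scripts to look and compute and a tool call to move; the robot and the scene stay as the last step left them, time stands still between calls to the robot, and variables do not carry over. Pictures are saved under pics/ and viewed, and the job is handed in when it is done.

Besides the shell and the picture viewer there is one more tool, called after "Request:" in YAML: its name, and indented under it one key for each argument. move_arm: Moves the arm, as the interface text tells. Its arguments: {"type":"object","properties":{"deltas":{"type":"array","items":{"type":"object","properties":{"dp":{"type":"array","items":{"type":"number"}},"rotation":{"type":"array","items":{"type":"number"}}}}},"jaw":{"type":"number"},"squeeze":{"type":"number"}},"required":["deltas"]}

```bash
ls; mkdir -p pics; cat > h.py <<'E'
import numpy as np, cv2
from station import arm
from scipy.spatial.transform import Rotation as R
def T_tool(s):
    T=np.eye(4);T[:3,:3]=R.from_euler('xyz',s['ee_rot']).as_matrix();T[:3,3]=s['eef_pos'];return T
def grab(n):
    s=arm.get_state();f=arm.grab_frame(n)
    f['T']=f['cam_to_world'] if n!='wrist' else T_tool(s)@np.array(f['mount'])
    f['T']=np.array(f['T']);return f
def rays(f,uv):
    K=np.array([[f['fx'],0,f['cx']],[0,f['fy'],f['cy']],[0,0,1.]])
    d=np.array([f['k1'],0,0,0,0.])
    p=cv2.undistortPoints(np.array(uv,float).reshape(-1,1,2),K,d).reshape(-1,2)
    return np.c_[p,np.ones(len(p))]
def onplane(f,uv,z):
    r=rays(f,uv)@f['T'][:3,:3].T;o=f['T'][:3,3]
    return o+r*((z-o[2])/r[:,2])[:,None]
def cloud(f):
    h,w=f['z_map'].shape
    uv=np.stack(np.meshgrid(np.arange(w),np.arange(h)),-1).reshape(-1,2)
    p=rays(f,uv)*f['z_map'].reshape(-1,1)
    return (p@f['T'][:3,:3].T+f['T'][:3,3]).reshape(h,w,3)
def save(f,n,crop=None,k=1):
    im=f['pixels'][...,::-1]
    if crop: u0,v0,u1,v1=crop; im=im[v0:v1,u0:u1]
    cv2.imwrite('pics/'+n+'.png',cv2.resize(im,None,fx=k,fy=k,interpolation=cv2.INTER_CUBIC))
E
python3 - <<'E'
from h import *
print(arm.get_state())
for n in('top','side','wrist'):
    f=grab(n);save(f,n+'0',k=1.5);print(n,f['T'].round(3).tolist(),f['fx'],f['k1'])
    np.savez('/tmp/%s0.npz'%n,**f)
E
```

```text
pics
{'t': 0.0, 'q': array([-8.93918855e-01,  3.59369107e-01,  1.10321386e-02, -3.51842294e-04,
       -1.22409587e+00, -2.88104170e-01]), 'qd': array([ 0.00204884,  0.0016772 , -0.00103685, -0.00056567,  0.00151458,
        0.00082196]), 'joint_efforts': array([ 8.17793098e-04, -5.82723856e+01,  2.93053257e+01,  6.99770093e+00,
        6.81267818e-03, -7.71120222e-05]), 'eef_pos': array([ 0.2556441 , -0.62417222,  0.22562225]), 'ee_rot': array([-1.56913328e+00,  1.47915122e-04,  3.88653599e-01]), 'force': array([ 0.23319708, -0.18762052,  0.73704057]), 'moment': array([-0.00767075, -0.02609104,  0.01779188]), 'width': 0.08757452638731975}
top [[-0.014, -0.995, 0.1, 0.409], [-1.0, 0.013, -0.008, -0.092], [0.006, -0.1, -0.995, 1.162], [0.0, 0.0, 0.0, 1.0]] 418.2294846624703 0.004120262702176043
side [[0.995, -0.051, 0.081, 0.465], [-0.096, -0.533, 0.841, -0.887], [0.0, -0.845, -0.535, 0.576], [0.0, 0.0, 0.0, 1.0]] 383.31930366875986 -0.03251249327681578
wrist [[-0.378, 0.898, 0.226, 0.195], [0.926, 0.366, 0.093, -0.649], [0.001, 0.244, -0.97, 0.383], [0.0, 0.0, 0.0, 1.0]] 315.35362642990896 0.007520789577855586
```

View pics/top0.png

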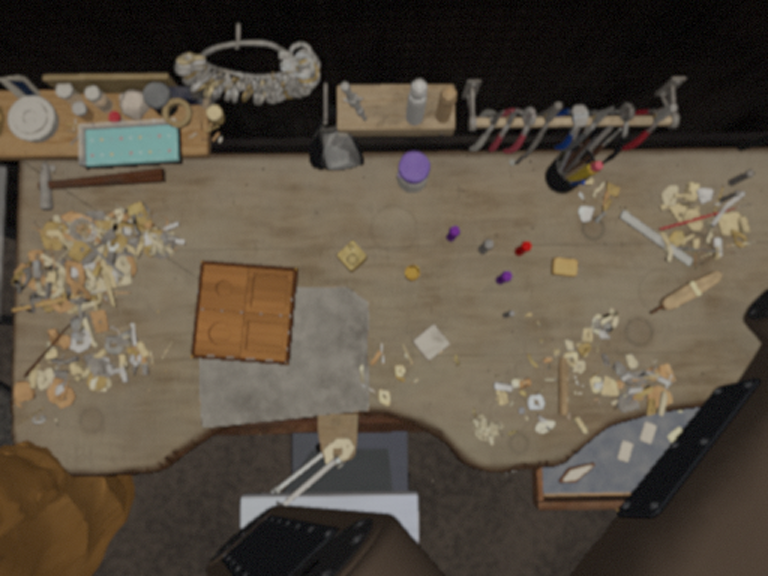

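View pics/side0.png

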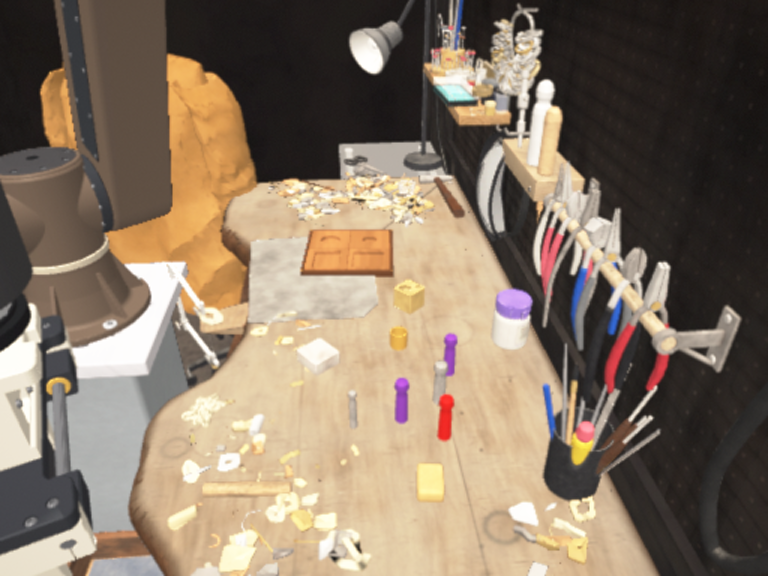

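View pics/wrist0.png

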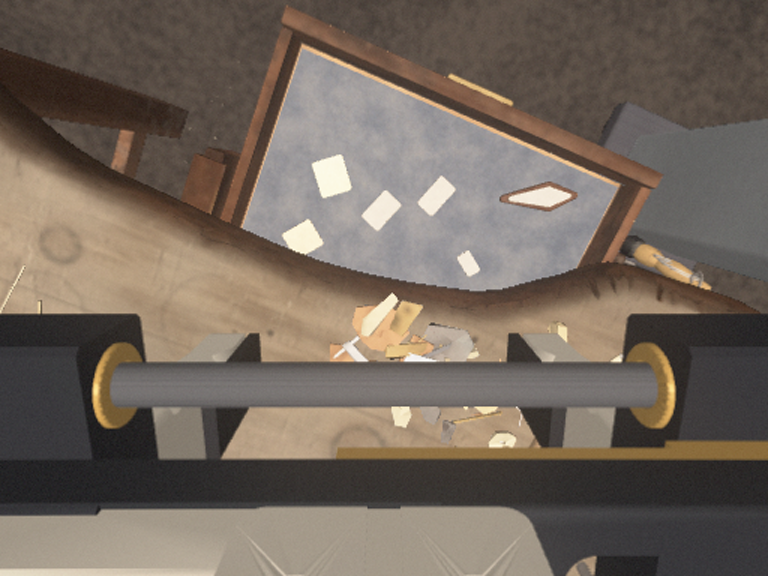

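```bash
python3 - <<'E'
from h import *
t=dict(np.load('/tmp/top0.npz'));s=dict(np.load('/tmp/side0.npz'))
save(t,'topA',(120,165,210,255),7);save(t,'topB',(220,130,400,250),4.4);save(s,'sideB',(190,180,330,340),3.7)
save(s,'sideA',(190,145,270,190),9)
E
```

```text
(no output)
```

View pics/topA.png

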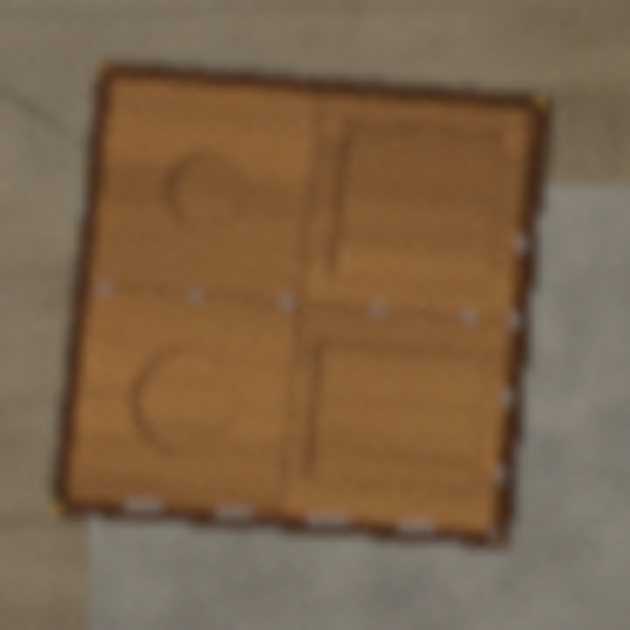

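View pics/topB.png

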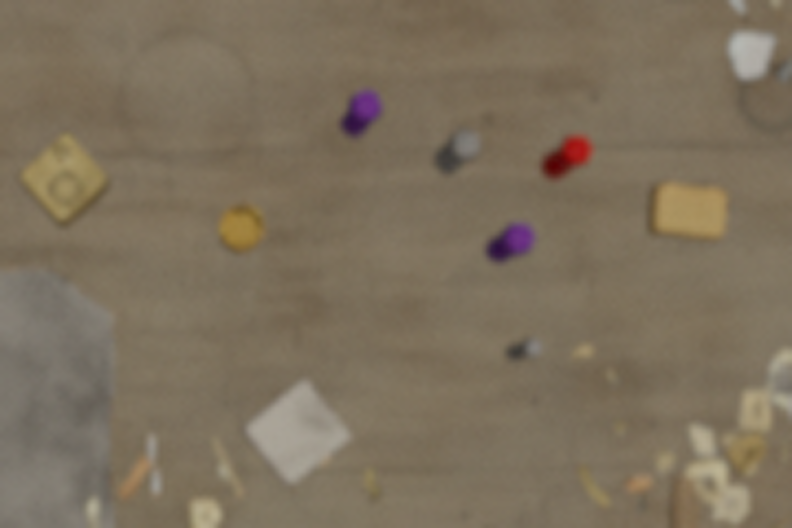

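View pics/sideB.png

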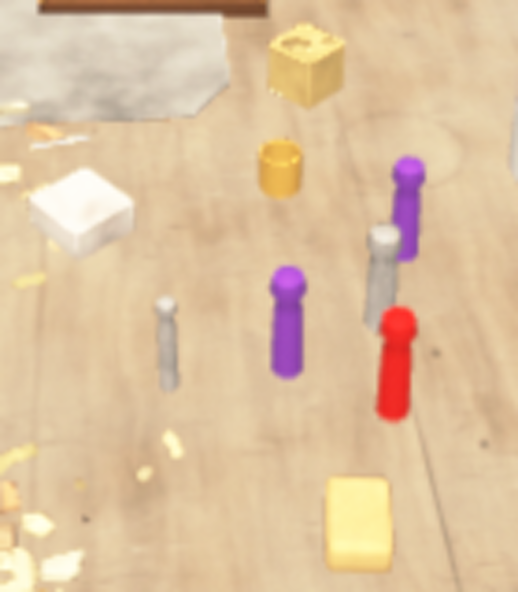

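View pics/sideA.png

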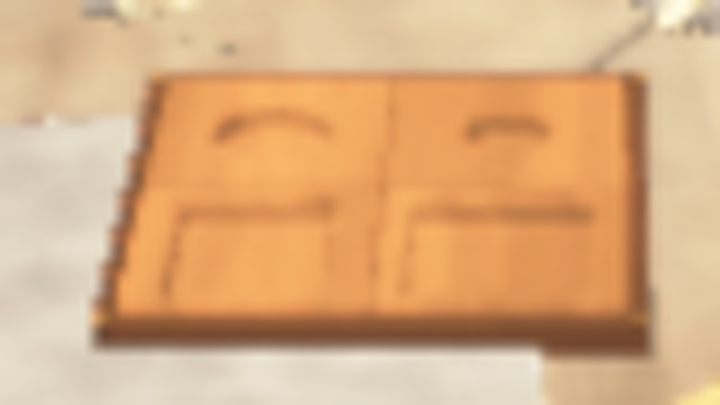

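Thick-punch candidates: grey steel at top (324,163), side (293,253); purple at top (303,155) and (336,185); red at top (350,165). The grey one is the bare steel one, so it fits the description (crops confirm). The thin punch is the small grey one at top (340,209). The square bay is top right in the crop, the oblong bay bottom right, the wide round bay bottom left and the narrow one top left. Now measuring.

```bash
cat > m0.py <<'E'
from h import *
t=dict(np.load('/tmp/top0.npz'));s=dict(np.load('/tmp/side0.npz'))
def comp(f,box,mode,bgq=None):
    u0,v0,u1,v1=box
    im=f['pixels'][v0:v1,u0:u1]; lab=cv2.cvtColor(im,cv2.COLOR_RGB2LAB).astype(float)
    bg=np.median(lab.reshape(-1,3),0); d=np.linalg.norm((lab-bg)*mode,axis=2)
    m=(d>cv2.threshold(np.clip(d,0,255).astype(np.uint8),0,255,cv2.THRESH_OTSU)[0]).astype(np.uint8)
    n,l,st,c=cv2.connectedComponentsWithStats(m)
    i=1+np.argmax(st[1:,4]); m=(l==i).astype(np.uint8)
    cnt=max(cv2.findContours(m,cv2.RETR_EXTERNAL,cv2.CHAIN_APPROX_NONE)[0],key=cv2.contourArea)
    return cnt.reshape(-1,2)+[u0,v0]
for nm,box,z in [('block',(222,158,248,184),.04),('wax',(364,168,390,188),.021),('brick',(272,212,304,244),.024),('tube',(266,174,284,190),.028),('caddy',(125,170,202,246),.014)]:
    c=comp(t,box,np.ones(3)); r=cv2.minAreaRect(c.astype(np.float32)); b=cv2.boxPoints(r)
    w=onplane(t,b,z); e=np.diff(w[[0,1,2,3,0]],axis=0)
    print(nm,r[0],w.mean(0).round(4),'edges',np.linalg.norm(e,axis=1).round(4),'ang',np.degrees(np.arctan2(e[:,1],e[:,0])).round(1))
for n,f in(('top',t),('side',s)):
    C=cloud(f)
    ok=(C[...,2]>.006)&(C[...,2]<.09)&(C[...,0]>.3)&(C[...,0]<.85)&(C[...,1]>-.45)&(C[...,1]<.3)
    k,l,st,c=cv2.connectedComponentsWithStats(ok.astype(np.uint8))
    for i in range(1,k):
        if st[i,4]>12:
            P=C[l==i]; zt=np.percentile(P[:,2],95); Q=P[P[:,2]>zt-.006]
            print(n,c[i].round(1),st[i,4],'ztop',zt.round(3),'ctr',Q[:,:2].mean(0).round(4),'mid',((P.min(0)+P.max(0))/2).round(3)[:2],f['pixels'][l==i].mean(0).astype(int))
E
python3 m0.py
```

```text
block (234.86587524414062, 170.70733642578125) [ 0.5763 -0.0485  0.04  ] edges [0.0394 0.0452 0.0393 0.0451] ang [ -51.7 -142.3  128.2   37.8]
wax (375.4735412597656, 177.3441162109375) [ 0.5555 -0.4346  0.021 ] edges [0.0295 0.0484 0.0295 0.0482] ang [ -6.7 -95.2 173.1  84.8]
brick (287.3539733886719, 228.19027709960938) [ 0.4195 -0.1886  0.024 ] edges [0.0479 0.0472 0.0477 0.0471] ang [ -49.9 -139.8  130.    40.3]
tube (274.5, 182.0) [ 0.5455 -0.1559  0.028 ] edges [0.0246 0.0275 0.0246 0.0275] ang [-90.8 178.9  89.2  -1. ]
caddy (163.0, 207.5) [0.4818 0.1503 0.014 ] edges [0.2099 0.206  0.2061 0.2058] ang [-90.8 179.9  89.2   1. ]
top [279.3  94.1] 733 ztop 0.076 ctr [ 0.7868 -0.2338] mid [ 0.782 -0.169] [28 24 22]
top [326.7  92.7] 68 ztop 0.086 ctr [ 0.7881 -0.3043] mid [ 0.782 -0.3  ] [37 30 27]
top [339.3  92.7] 115 ztop 0.083 ctr [ 0.7884 -0.3381] mid [ 0.782 -0.334] [34 25 24]
top [352.6  92.5] 84 ztop 0.085 ctr [ 0.7885 -0.3729] mid [ 0.782 -0.37 ] [31 25 24]
top [368.3  91.9] 176 ztop 0.087 ctr [ 0.788 -0.411] mid [ 0.781 -0.412] [23 22 22]
top [173.7  94.7] 739 ztop 0.086
[... 3475 characters left out ...]
283.2] 122 ztop 0.013 ctr [ 0.3342 -0.3221] mid [ 0.326 -0.321] [247 241 220]
side [171.7 297.2] 40 ztop 0.009 ctr [ 0.3448 -0.3589] mid [ 0.345 -0.359] [244 215 161]
side [154.3 308.3] 69 ztop 0.009 ctr [ 0.3147 -0.3835] mid [ 0.312 -0.38 ] [251 249 244]
side [286.1 315.4] 255 ztop 0.023 ctr [ 0.5563 -0.4342] mid [ 0.557 -0.433] [251 235 159]
side [191.6 313.5] 33 ztop 0.011 ctr [ 0.3856 -0.4036] mid [ 0.386 -0.402] [244 211 150]
side [199.  320.7] 36 ztop 0.01 ctr [ 0.3995 -0.4207] mid [ 0.399 -0.42 ] [251 243 207]
side [168.3 326. ] 567 ztop 0.02 ctr [ 0.3425 -0.431 ] mid [ 0.347 -0.434] [235 207 157]
side [205.7 331.7] 29 ztop 0.008 ctr [ 0.4121 -0.4448] mid [ 0.413 -0.443] [252 247 224]
```

```bash
cat > plan.py <<'E'
import sys
from h import *
# usage: plan.py x y z yawdeg : remaining move in tool axes (mm, deg)
def rem(x,y,z,yaw):
    s=arm.get_state();T=T_tool(s)
    d=T[:3,:3].T@(np.array([x,y,z])-T[:3,3])*1000
    Rt=R.from_euler('xyz',[-np.pi/2,0,np.radians(yaw)])
    rv=np.degrees((R.from_matrix(T[:3,:3]).inv()*Rt).as_rotvec())
    print('t',round(s['t'],2),'pos',s['eef_pos'].round(4),'rot',np.degrees(s['ee_rot']).round(1),'w',round(s['width'],4),'F',s['force'].round(1),'q',s['q'].round(2))
    print('dp tool',d.round(1),'rv',rv.round(1))
if __name__=='__main__': rem(*map(float,sys.argv[1:5]))
E
python3 - <<'E'
from h import *
t=dict(np.load('/tmp/top0.npz'));s=dict(np.load('/tmp/side0.npz'))
c=np.array([(104,68),(542,100),(500,542),(56,508)])/7+[120,165]-.5
w=onplane(t,c,.014);print(w.round(4).tolist(),w.mean(0))
e=np.diff(w[[0,1,2,3,0]],axis=0);print(np.linalg.norm(e,axis=1),np.degrees(np.arctan2(e[:,1],e[:,0])))
# internal cross & bays
p=np.array([(302,302),(205,190),(187,398)])/7+[120,165]-.5
print('top cross,narrow,wide',onplane(t,p,.015).round(4))
c=np.array([(155,78),(640,78),(648,322),(100,315)])/9+[190,145]-.5
w=onplane(s,c,.014);print('side',w.round(4).tolist(),w.mean(0))
p=np.array([(381,188)])/9+[190,145]-.5; print(onplane(s,p,.015))
a=np.radians(-4.5)
E
python3 plan.py 0.556 -0.4335 0.010 84
```

```text
[[0.574, 0.2301, 0.014], [0.5589, 0.0575, 0.014], [0.386, 0.0738, 0.014], [0.4016, 0.2462, 0.014]] [0.48013738 0.15190847 0.014     ]
[0.17328409 0.1737129  0.17305224 0.1730895 ] [-94.9749862  174.59468429  84.81913573  -5.32974624]
top cross,narrow,wide [[0.4804 0.1512 0.015 ]
 [0.5249 0.1896 0.015 ]
 [0.4435 0.1957 0.015 ]]
side [[0.4008, 0.2429, 0.014], [0.5753, 0.2261, 0.014], [0.561, 0.054, 0.014], [0.3867, 0.0751, 0.014]] [0.48097053 0.14952637 0.014     ]
[[0.47927801 0.14984733 0.015     ]]
t 0.15 pos [ 0.2557 -0.6243  0.2259] rot [-89.9   0.   22.3] w 0.0878 F [-0.1  0.2 -0.1] q [-0.89  0.36  0.01 -0.   -1.22 -0.29]
dp tool [350.2 215.9  62.5] rv [ -0.1 -61.7   0. ]
```

```bash
cat >> plan.py <<'E'
    # row-wise breakdown of the way left
    x,y,z,yaw=map(float,sys.argv[1:5]); vmax=float(sys.argv[5]) if len(sys.argv)>5 else 38
    T=T_tool(arm.get_state());g=np.array([x,y,z]);n=0
    Rt=R.from_euler('xyz',[-np.pi/2,0,np.radians(yaw)])
    while n<25:
        d=T[:3,:3].T@(g-T[:3,3])*1000; rv=np.degrees((R.from_matrix(T[:3,:3]).inv()*Rt).as_rotvec())
        if np.linalg.norm(d)<.7 and np.linalg.norm(rv)<.5: break
        k=max(np.linalg.norm(d)/vmax,np.linalg.norm(rv)/7,1); dd=(d/k).round(); rr=(rv/k).round(1); n+=1
        print(n,dd.astype(int).tolist(),rr.tolist())
        T[:3,3]+=T[:3,:3]@dd/1000; T[:3,:3]=T[:3,:3]@R.from_rotvec(np.radians(rr)).as_matrix()
E
python3 plan.py 0.556 -0.4335 0.10 84
```

```text
File "plan.py", line 13
    x,y,z,yaw=map(float,sys.argv[1:5]); vmax=float(sys.argv[5]) if len(sys.argv)>5 else 38
IndentationError: unexpected indent
```

```bash
sed -i "s/^if __name__=='__main__': rem/if __name__=='__main__':\n    rem/" plan.py; python3 plan.py 0.556 -0.4335 0.10 84
```

```text
t 0.15 pos [ 0.2557 -0.6243  0.2259] rot [-89.9   0.   22.3] w 0.0878 F [-0.1  0.2 -0.1] q [-0.89  0.36  0.01 -0.   -1.22 -0.29]
dp tool [350.2 125.9  62.6] rv [ -0.1 -61.7   0. ]
1 [35, 13, 6] [-0.0, -6.2, 0.0]
2 [36, 13, 2] [-0.0, -6.2, 0.0]
3 [36, 13, -1] [-0.0, -6.2, 0.0]
4 [35, 13, -5] [-0.0, -6.2, 0.0]
5 [35, 12, -9] [-0.0, -6.2, 0.0]
6 [34, 13, -13] [-0.0, -6.2, 0.0]
7 [32, 13, -16] [-0.0, -6.3, 0.0]
8 [30, 12, -20] [-0.0, -6.3, 0.0]
9 [28, 13, -23] [-0.0, -6.3, 0.0]
10 [22, 11, -23] [-0.0, -5.6, 0.1]
```

Request:
move_arm:
  deltas:
    - {"dp":[35,13,6],"rotation":[0,-6.2,0]}
    - {"dp":[36,13,2],"rotation":[0,-6.2,0]}
    - {"dp":[36,13,-1],"rotation":[0,-6.2,0]}
    - {"dp":[35,13,-5],"rotation":[0,-6.2,0]}
    - {"dp":[35,12,-9],"rotation":[0,-6.2,0]}
  jaw: 70
  squeeze: 30

```text
t: 0.57
eef_pos: [0.4056, -0.5297, 0.1615]
ee_rot: [-1.573, 0.002, 0.938]
force: [1.0, -1.3, -0.8]
width: 0.0644
```

```bash
python3 plan.py 0.556 -0.4335 0.10 84
```

```text
t 0.57 pos [ 0.4056 -0.5297  0.1615] rot [-90.1   0.1  53.8] w 0.0644 F [ 1.  -1.3 -0.8] q [-0.62  0.39 -0.1   0.   -1.08 -0.01]
dp tool [166.7  61.3 -64.3] rv [  0.1 -30.2  -0.1]
1 [34, 12, -13] [0.0, -6.1, -0.0]
2 [32, 12, -16] [0.0, -6.1, -0.0]
3 [30, 13, -20] [0.0, -6.1, -0.0]
4 [28, 12, -23] [0.0, -6.1, -0.1]
5 [24, 12, -25] [0.1, -5.8, -0.0]
```

Tracking is accurate.

Request:
move_arm:
  deltas:
    - {"dp":[34,12,-13],"rotation":[0,-6.1,0]}
    - {"dp":[32,12,-16],"rotation":[0,-6.1,0]}
    - {"dp":[30,13,-20],"rotation":[0,-6.1,0]}
    - {"dp":[28,12,-23],"rotation":[0,-6.1,0]}
    - {"dp":[24,12,-25],"rotation":[0,-5.8,0]}

```text
t: 0.98
eef_pos: [0.5613, -0.4253, 0.0963]
ee_rot: [-1.57, 0.002, 1.492]
force: [-0.6, -1.5, 0.4]
width: 0.0638
```

```bash
python3 plan.py 0.556 -0.4335 0.010 84 25; python3 -c "
from h import *
f=grab('wrist');save(f,'w1',k=1.5)
C=cloud(f);np.savez('/tmp/w1.npz',**f)
"
```

```text
t 0.98 pos [ 0.5613 -0.4253  0.0963] rot [-90.    0.1  85.5] w 0.0638 F [-0.6 -1.5  0.4] q [-0.37  0.5  -0.08  0.   -0.99  0.29]
dp tool [-8.4 86.3  4.6] rv [-0.   1.5 -0.1]
1 [-2, 25, 1] [-0.0, 0.4, -0.0]
2 [-3, 25, 1] [-0.0, 0.4, -0.0]
3 [-2, 25, 2] [-0.0, 0.5, -0.1]
4 [-1, 11, 0] [-0.0, 0.2, -0.0]
5 [0, 0, 0] [-0.0, 0.0, -0.0]
6 [0, 0, 0] [-0.0, 0.0, -0.0]
7 [0, 0, 0] [-0.0, 0.0, -0.0]
8 [0, 0, 0] [-0.0, 0.0, -0.0]
9 [0, 0, 0] [-0.0, 0.0, -0.0]
10 [0, 0, 0] [-0.0, 0.0, -0.0]
11 [0, 0, 0] [-0.0, 0.0, -0.0]
12 [0, 0, 0] [-0.0, 0.0, -0.0]
13 [0, 0, 0] [-0.0, 0.0, -0.0]
14 [0, 0, 0] [-0.0, 0.0, -0.0]
15 [0, 0, 0] [-0.0, 0.0, -0.0]
16 [0, 0, 0] [-0.0, 0.0, -0.0]
17 [0, 0, 0] [-0.0, 0.0, -0.0]
18 [0, 0, 0] [-0.0, 0.0, -0.0]
19 [0, 0, 0] [-0.0, 0.0, -0.0]
20 [0, 0, 0] [-0.0, 0.0, -0.0]
21 [0, 0, 0] [-0.0, 0.0, -0.0]
22 [0, 0, 0] [-0.0, 0.0, -0.0]
23 [0, 0, 0] [-0.0, 0.0, -0.0]
24 [0, 0, 0] [-0.0, 0.0, -0.0]
25 [0, 0, 0] [-0.0, 0.0, -0.0]
```

View pics/w1.png

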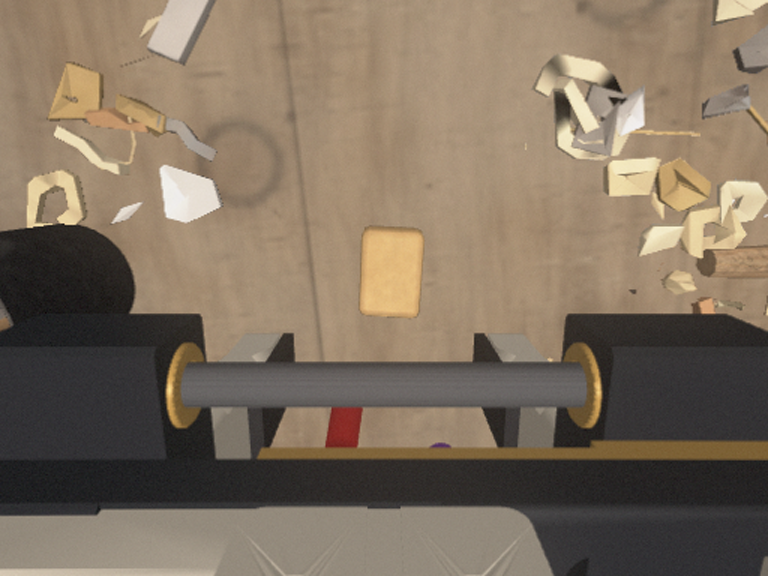

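Wrist view: the wax is whole and clear at about (391,272), near-aligned with the jaws. The red punch shows under the bar. Measuring the wax from here.

```bash
sed -i 's/n<25/n<8/; s/<.5: break/<2: break/; s/<.7 and/<2 and/' plan.py; cat > wb.py <<'E'
from h import *
def measure(f,box,z,thr=None):
    u0,v0,u1,v1=box; lab=cv2.cvtColor(f['pixels'][v0:v1,u0:u1],cv2.COLOR_RGB2LAB).astype(float)
    edge=np.r_[lab[0],lab[-1],lab[:,0],lab[:,-1]];d=np.linalg.norm(lab-np.median(edge,0),axis=2)
    d8=np.clip(d,0,255).astype(np.uint8);m=(cv2.threshold(d8,0,255,cv2.THRESH_OTSU)[1]>0).astype(np.uint8)
    n,l,st,c=cv2.connectedComponentsWithStats(m);m=(l==1+np.argmax(st[1:,4])).astype(np.uint8)
    cnt=max(cv2.findContours(m,0,1)[0],key=cv2.contourArea).reshape(-1,2)+[u0,v0]
    w=onplane(f,cnt,z);r=cv2.minAreaRect((w[:,:2]*1000).astype(np.float32));return r
E
python3 - <<'E'
from wb import *
f=dict(np.load('/tmp/w1.npz'));print(measure(f,(225,140,295,220),.021))
C=cloud(f);m=(C[...,2]>.012)&(C[...,2]<.04);m[:, :230]=0;m[:,295:]=0;m[:140]=0;m[220:]=0
P=C[m];print(len(P),P.mean(0),P.min(0),P.max(0)); print(C[60:130,190:300,2].mean())
E
```

```text
((556.0214233398438, -439.2867126464844), (43.97489929199219, 29.33633804321289), 82.23368835449219)
2385 [ 0.55594604 -0.44028405  0.01913978] [ 0.53827962 -0.46323159  0.01203854] [ 0.57407305 -0.41518392  0.02203928]
6.577315252311941e-05
```

```bash
python3 plan.py 0.556 -0.438 0.010 83 25
```

```text
t 1.03 pos [ 0.5653 -0.4215  0.093 ] rot [-89.9   0.   86.1] w 0.0635 F [ 3.9 -0.3 -2.4] q [-0.36  0.51 -0.07  0.   -0.99  0.3 ]
dp tool [-17.1  83.    8. ] rv [-0.1  3.1 -0. ]
1 [-5, 24, 2] [-0.0, 0.9, -0.0]
2 [-5, 24, 2] [-0.1, 0.9, -0.0]
3 [-5, 24, 3] [-0.0, 0.9, -0.0]
4 [-2, 11, 1] [-0.0, 0.4, -0.0]
```

Request:
move_arm:
  deltas:
    - {"dp":[-8,15,4],"rotation":[0,1.5,0]}
    - {"dp":[-8,25,4],"rotation":[0,1.5,0]}
    - {"dp":[0,22,0],"rotation":[0,0,0]}
    - {"dp":[0,5,0],"rotation":[0,0,0]}
    - {"dp":[0,0,0],"rotation":[0,0,0]}

```text
t: 1.45
eef_pos: [0.56, -0.4324, 0.0208]
ee_rot: [-1.566, -0.0, 1.459]
force: [-0.9, -0.1, 1.3]
width: 0.0633
```

```bash
python3 plan.py 0.556 -0.438 0.010 83 25
```

```text
t 1.45 pos [ 0.56   -0.4324  0.0208] rot [-89.7  -0.   83.6] w 0.0633 F [-0.9 -0.1  1.3] q [-0.38  0.58 -0.13  0.   -0.87  0.27]
dp tool [-6.  10.8  3.3] rv [-0.3  0.6  0. ]
1 [-6, 11, 3] [-0.3, 0.6, 0.0]
```

Request:
move_arm:
  deltas:
    - {"dp":[-6,4,3],"rotation":[0,0.5,0]}
    - {"dp":[0,5,0],"rotation":[0,0,0]}
    - {"dp":[0,0,0],"rotation":[0,0,0]}

```text
t: 1.7
eef_pos: [0.5565, -0.4392, 0.013]
ee_rot: [-1.567, 0.0, 1.45]
force: [-0.4, -0.7, -0.8]
width: 0.0635
```

```bash
python3 plan.py 0.556 -0.438 0.010 83 25
```

```text
t 1.7 pos [ 0.5565 -0.4392  0.013 ] rot [-89.8   0.   83.1] w 0.0635 F [-0.4 -0.7 -0.8] q [-0.39  0.59 -0.13  0.   -0.85  0.27]
dp tool [1.1 3.  0.6] rv [-0.2  0.1 -0. ]
1 [1, 3, 1] [-0.2, 0.1, -0.0]
```

Down to about 9.5 mm, and close.

Request:
move_arm:
  deltas:
    - {"dp":[0,4,0],"rotation":[0,0,0]}
    - {"dp":[0,0,0],"rotation":[0,0,0]}
    - {"dp":[0,0,0],"rotation":[0,0,0]}

```text
t: 1.95
eef_pos: [0.5574, -0.4405, 0.0113]
ee_rot: [-1.571, 0.002, 1.449]
force: [0.6, -0.2, 0.2]
width: 0.0633
```

Request:
move_arm:
  deltas:
    - {"dp":[0,0,0],"rotation":[0,0,0]}
    - {"dp":[0,0,0],"rotation":[0,0,0]}
    - {"dp":[0,0,0],"rotation":[0,0,0]}
    - {"dp":[0,0,0],"rotation":[0,0,0]}
    - {"dp":[0,0,0],"rotation":[0,0,0]}
  jaw: 255
  squeeze: 25

```text
t: 2.37
eef_pos: [0.5583, -0.4407, 0.0131]
ee_rot: [-1.573, 0.003, 1.449]
force: [-1.8, -0.8, 0.2]
width: 0.0359
```

Request:
move_arm:
  deltas:
    - {"dp":[0,3,0],"rotation":[0,0,0]}
    - {"dp":[0,0,0],"rotation":[0,0,0]}

```text
t: 2.53
eef_pos: [0.5588, -0.441, 0.0128]
ee_rot: [-1.574, 0.004, 1.451]
force: [0.4, 0.3, -0.2]
width: 0.0319
```

```bash
python3 plan.py 0.556 -0.438 0.010 83 25
```

```text
t 2.53 pos [ 0.5588 -0.441   0.0128] rot [-90.2   0.2  83.1] w 0.0319 F [ 0.4  0.3 -0.2] q [-0.39  0.59 -0.13  0.   -0.84  0.27]
dp tool [2.7 2.8 3.1] rv [ 0.2  0.1 -0.2]
1 [3, 3, 3] [0.2, 0.1, -0.2]
```

Request:
move_arm:
  deltas:
    - {"dp":[0,-5,0],"rotation":[0,0,0]}
    - {"dp":[0,-15,0],"rotation":[0,0,0]}
    - {"dp":[0,-25,0],"rotation":[0,0,0]}
    - {"dp":[0,-30,0],"rotation":[0,0,0]}
    - {"dp":[0,-25,0],"rotation":[0,0,0]}

```text
t: 2.95
eef_pos: [0.5544, -0.4381, 0.1085]
ee_rot: [-1.561, -0.001, 1.45]
force: [0.7, -0.3, -0.4]
width: 0.0317
```

```bash
python3 plan.py 0.4352 0.1129 0.12 84 38
```

```text
t 2.95 pos [ 0.5544 -0.4381  0.1085] rot [-89.4  -0.1  83.1] w 0.0317 F [ 0.7 -0.3 -0.4] q [-0.39  0.5  -0.05  0.   -1.03  0.27]
dp tool [532.6  -8.9 185.1] rv [-0.6 -0.9  0.1]
1 [36, -1, 12] [-0.0, -0.1, 0.0]
2 [36, -1, 12] [-0.0, -0.1, 0.0]
3 [36, -1, 12] [-0.0, -0.1, 0.0]
4 [36, 0, 12] [-0.0, -0.1, 0.0]
5 [36, -1, 12] [-0.1, -0.1, 0.0]
6 [36, -1, 12] [-0.0, -0.0, 0.0]
7 [36, 0, 12] [-0.1, -0.1, 0.0]
8 [36, -1, 12] [-0.0, -0.0, 0.0]
```

Request:
move_arm:
  deltas:
    - {"dp":[25,-3,8],"rotation":[0,0,0]}
    - {"dp":[35,-2,12],"rotation":[0,0,0]}
    - {"dp":[36,-1,12],"rotation":[0,0,0]}
    - {"dp":[36,-1,12],"rotation":[0,0,0]}
    - {"dp":[36,-1,12],"rotation":[0,-0.5,0]}

```text
t: 3.37
eef_pos: [0.522, -0.2677, 0.1233]
ee_rot: [-1.572, 0.004, 1.451]
force: [1.2, 1.1, 0.3]
width: 0.032
```

Request:
move_arm:
  deltas:
    - {"dp":[36,0,12],"rotation":[0,0,0]}
    - {"dp":[36,0,12],"rotation":[0,0,0]}
    - {"dp":[36,0,12],"rotation":[0,0,0]}
    - {"dp":[36,0,12],"rotation":[0,0,0]}
    - {"dp":[36,0,12],"rotation":[0,-0.5,0]}

```text
t: 3.78
eef_pos: [0.4809, -0.0741, 0.1238]
ee_rot: [-1.575, 0.003, 1.458]
force: [-0.1, 1.4, -0.5]
width: 0.0319
```

```bash
python3 plan.py 0.4352 0.1129 0.12 84 38
```

```text
t 3.78 pos [ 0.4809 -0.0741  0.1238] rot [-90.3   0.2  83.5] w 0.0319 F [-0.1  1.4 -0.5] q [ 0.26  0.14 -0.54  0.01 -0.88 -0.37]
dp tool [180.7   3.   66.4] rv [ 0.3 -0.5 -0.2]
1 [36, 1, 13] [0.1, -0.1, -0.0]
2 [36, 1, 13] [0.0, -0.1, -0.0]
3 [36, 0, 13] [0.1, -0.1, -0.1]
4 [36, 1, 13] [0.0, -0.1, -0.0]
5 [36, 0, 13] [0.1, -0.1, -0.1]
```

Request:
move_arm:
  deltas:
    - {"dp":[36,1,13],"rotation":[0,0,0]}
    - {"dp":[36,1,13],"rotation":[0,-0.5,0]}
    - {"dp":[36,0,13],"rotation":[0,0,0]}
    - {"dp":[32,0,12],"rotation":[0,0,0]}
    - {"dp":[20,0,8],"rotation":[0,0,0]}

```text
t: 4.2
eef_pos: [0.4361, 0.101, 0.1231]
ee_rot: [-1.579, 0.0, 1.469]
force: [1.0, 1.1, 0.1]
width: 0.0318
```

Request:
move_arm:
  deltas:
    - {"dp":[0,5,0],"rotation":[0,0,0]}
    - {"dp":[0,10,0],"rotation":[0,0,0]}
    - {"dp":[0,5,0],"rotation":[0,0,0]}

```text
t: 4.45
eef_pos: [0.4362, 0.1067, 0.1047]
ee_rot: [-1.584, -0.004, 1.477]
force: [-0.4, 0.3, 0.1]
width: 0.0316
```

```bash
python3 plan.py 0.4352 0.1129 0.0195 84 25; python3 -c "
from h import *
f=grab('top');save(f,'t1',(120,150,270,260),5);f=grab('wrist');save(f,'w2',k=1.5);np.savez('/tmp/w2.npz',**f)"
```

```text
t 4.45 pos [0.4362 0.1067 0.1047] rot [-90.7  -0.2  84.7] w 0.0316 F [-0.4  0.3  0.1] q [ 0.69  0.1  -0.65  0.01 -0.81 -0.79]
dp tool [ 5.7 85.2  2.7] rv [0.7 0.7 0.2]
1 [2, 25, 1] [0.2, 0.2, 0.1]
2 [2, 25, 1] [0.2, 0.2, 0.1]
3 [1, 25, 0] [0.2, 0.2, 0.0]
4 [1, 10, 0] [0.1, 0.1, 0.0]
```

View pics/t1.png

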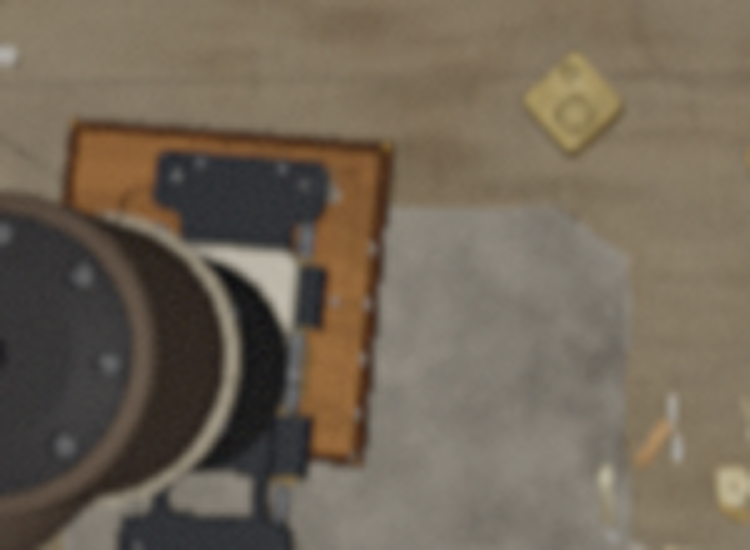

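View pics/w2.png

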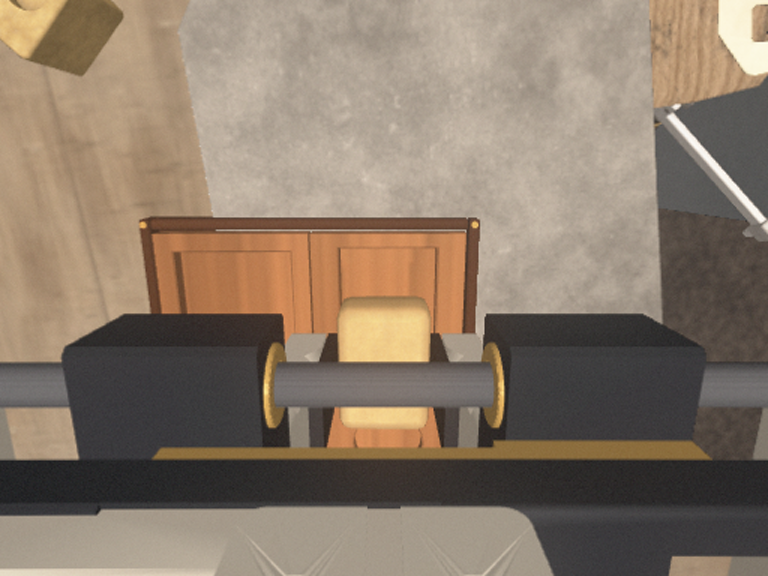

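Wrist view: the wax is held level. The bay below it, near edge (340–437, 247), is narrower than the square bay at (179–295, 250), so it is the oblong one. Cross-checking the bay centre from this view.

```bash
python3 - <<'E'
from h import *
f=dict(np.load('/tmp/w2.npz'))
a=onplane(f,np.array([(144,224),(474,224)])/1.5,.014);print(a.round(4),np.linalg.norm(a[1]-a[0]))
b=onplane(f,np.array([(340,247),(437,247),(179,250),(295,250),(309,233)])/1.5,.015);print(b.round(4))
m=b[:2].mean(0);print('bay centre',m+.033*np.array([.0906,.996,0]))
u=np.array([.996,-.0906,0]);v=np.array([.0906,.996,0])
print('from caddy edge',a.mean(0)+.0875*v, 'oblong', b[4]+.0830*v*.5-.0415*u)
E
```

```text
[[0.5579 0.0567 0.014 ]
 [0.3861 0.0729 0.014 ]] 0.17250519829921335
[[0.4569 0.0782 0.015 ]
 [0.4061 0.083  0.015 ]
 [0.5419 0.0719 0.015 ]
 [0.4807 0.0776 0.015 ]
 [0.4722 0.0694 0.015 ]]
bay centre [0.434509  0.1134802 0.015    ]
from caddy edge [0.47991251 0.15198335 0.014     ] oblong [0.43460185 0.11447421 0.015     ]
```

Request:
move_arm:
  deltas:
    - {"dp":[3,22,2],"rotation":[0.3,0.3,0]}
    - {"dp":[2,25,1],"rotation":[0.3,0.3,0]}
    - {"dp":[1,15,0],"rotation":[0,0,0]}
    - {"dp":[0,5,0],"rotation":[0,0,0]}
    - {"dp":[0,0,0],"rotation":[0,0,0]}

```text
t: 4.97
eef_pos: [0.437, 0.1104, 0.0377]
ee_rot: [-1.575, -0.005, 1.461]
force: [0.9, -0.6, -0.4]
width: 0.0316
```

```bash
python3 plan.py 0.4350 0.1131 0.0195 84.5 25
```

```text
t 4.97 pos [0.437  0.1104 0.0377] rot [-90.3  -0.3  83.7] w 0.0316 F [ 0.9 -0.6 -0.4] q [ 0.69  0.21 -0.71 -0.   -0.64 -0.8 ]
dp tool [ 2.3 18.2  2.4] rv [ 0.3 -0.8  0.3]
1 [2, 18, 2] [0.3, -0.8, 0.3]
```

Request:
move_arm:
  deltas:
    - {"dp":[2,6,2],"rotation":[0.3,-0.5,0.3]}
    - {"dp":[1,6,1],"rotation":[0,0,0]}
    - {"dp":[0,5,0],"rotation":[0,0,0]}
    - {"dp":[0,1,0],"rotation":[0,0,0]}
    - {"dp":[0,0,0],"rotation":[0,0,0]}

```text
t: 5.38
eef_pos: [0.4361, 0.114, 0.0206]
ee_rot: [-1.572, -0.001, 1.469]
force: [0.1, -0.2, -0.4]
width: 0.0319
```

```bash
python3 plan.py 0.4350 0.1131 0.0195 84.5 25
```

```text
t 5.38 pos [0.4361 0.114  0.0206] rot [-90.1  -0.1  84.2] w 0.0319 F [ 0.1 -0.2 -0.4] q [ 0.7   0.25 -0.73  0.   -0.59 -0.8 ]
dp tool [-1.   1.1  1. ] rv [ 0.1 -0.3  0.1]
```

Request:
move_arm:
  deltas:
    - {"dp":[-1,2,1],"rotation":[0,0,0]}
    - {"dp":[0,0,0],"rotation":[0,0,0]}
    - {"dp":[0,0,0],"rotation":[0,0,0]}

```text
t: 5.63
eef_pos: [0.4352, 0.1133, 0.0191]
ee_rot: [-1.573, -0.002, 1.47]
force: [0.2, 0.6, -0.7]
width: 0.0319
```

Request:
move_arm:
  deltas:
    - {"dp":[0,0,0],"rotation":[0,0,0]}
    - {"dp":[0,0,0],"rotation":[0,0,0]}
    - {"dp":[0,0,0],"rotation":[0,0,0]}
    - {"dp":[0,0,0],"rotation":[0,0,0]}
    - {"dp":[0,0,0],"rotation":[0,0,0]}
  jaw: 80

```text
t: 6.05
eef_pos: [0.4357, 0.1137, 0.0199]
ee_rot: [-1.575, -0.003, 1.47]
force: [-0.1, 0.6, 0.4]
width: 0.0579
```

Request:
move_arm:
  deltas:
    - {"dp":[0,-6,0],"rotation":[0,0,0]}
    - {"dp":[0,-25,0],"rotation":[0,0,0]}
    - {"dp":[0,-35,0],"rotation":[0,0,0]}
    - {"dp":[0,-30,0],"rotation":[0,0,0]}

```text
t: 6.38
eef_pos: [0.4314, 0.1105, 0.1141]
ee_rot: [-1.564, 0.007, 1.469]
force: [0.8, 0.7, -0.8]
width: 0.0605
```

```bash
python3 plan.py 0.577 -0.048 0.10 38 34
```

```text
t 6.38 pos [0.4314 0.1105 0.1141] rot [-89.6   0.4  84.2] w 0.0605 F [ 0.8  0.7 -0.8] q [ 0.7   0.09 -0.62 -0.   -0.86 -0.8 ]
dp tool [-142.8   13.9 -161.1] rv [-0.2 46.2 -0.5]
1 [-22, 2, -24] [-0.0, 7.0, -0.1]
2 [-18, 2, -27] [-0.0, 7.0, -0.1]
3 [-15, 2, -29] [-0.1, 7.0, -0.1]
4 [-12, 2, -31] [-0.0, 7.0, -0.1]
5 [-8, 2, -32] [-0.1, 7.0, -0.1]
6 [-3, 2, -32] [-0.0, 7.0, -0.0]
7 [0, 2, -19] [-0.1, 4.2, -0.0]
```

Request:
move_arm:
  deltas:
    - {"dp":[-22,2,-24],"rotation":[0,7,0]}
    - {"dp":[-18,2,-27],"rotation":[0,7,0]}
    - {"dp":[-15,2,-29],"rotation":[0,7,0]}
    - {"dp":[-12,2,-31],"rotation":[0,7,0]}
    - {"dp":[-8,0,-32],"rotation":[0,7,0]}
  jaw: 60

```text
t: 6.8
eef_pos: [0.5483, -0.008, 0.1195]
ee_rot: [-1.576, -0.01, 0.852]
force: [-0.1, 0.9, 0.1]
width: 0.0669
```

```bash
python3 plan.py 0.577 -0.048 0.10 38 34
```

```text
t 6.8 pos [ 0.5483 -0.008   0.1195] rot [-90.3  -0.6  48.8] w 0.0669 F [-0.1  0.9  0.1] q [ 0.34  0.24 -0.42 -0.   -0.9  -1.06]
dp tool [-11.4  19.7 -47.8] rv [ 0.3 10.8  0.6]
1 [-7, 13, -31] [0.2, 6.9, 0.4]
2 [-2, 7, -17] [0.1, 3.9, 0.2]
```

Request:
move_arm:
  deltas:
    - {"dp":[-5,8,-24],"rotation":[0.2,6.5,0.4]}
    - {"dp":[-2,7,-15],"rotation":[0,2.5,0.2]}
    - {"dp":[0,0,-3],"rotation":[0,0,0]}
    - {"dp":[0,0,0],"rotation":[0,0,0]}

```text
t: 7.13
eef_pos: [0.5786, -0.0492, 0.1057]
ee_rot: [-1.573, -0.001, 0.674]
force: [-0.1, 0.3, -0.8]
width: 0.0668
```

```bash
python3 plan.py 0.577 -0.048 0.10 38 34;python3 -c "
from h import *
f=grab('wrist');save(f,'w3',k=1.5);np.savez('/tmp/w3.npz',**f)
f=grab('top');save(f,'t3',(120,165,210,255),6)"
```

```text
t 7.13 pos [ 0.5786 -0.0492  0.1057] rot [-90.1  -0.   38.6] w 0.0668 F [-0.1  0.3 -0.8] q [ 0.25  0.31 -0.36  0.   -0.9  -1.15]
dp tool [-0.5  5.7  2. ] rv [0.1 0.6 0. ]
1 [0, 6, 2] [0.1, 0.6, 0.0]
```

View pics/w3.png

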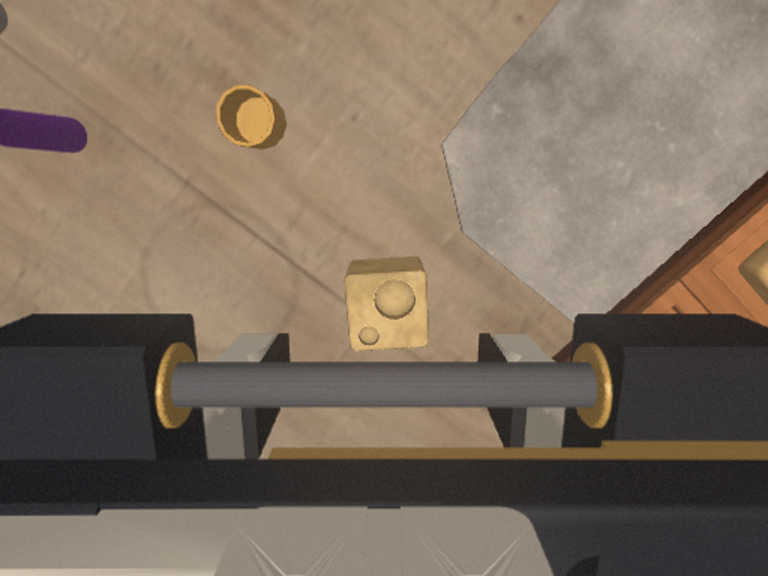

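View pics/t3.png

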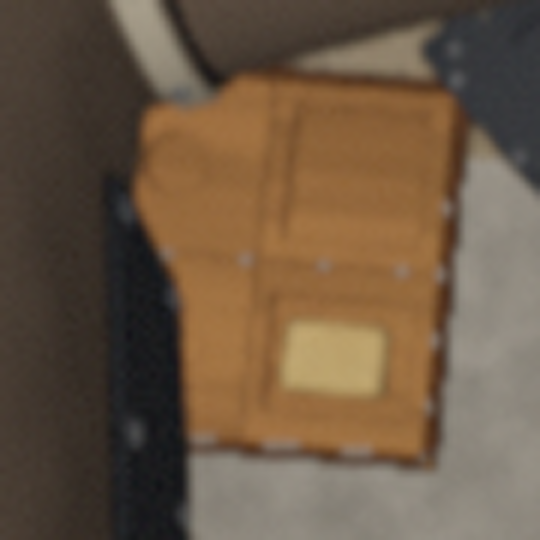

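The wax sits in the oblong bay, centred at (335,358) in the crop. In the wrist view the block's top face has corners (347,277), (425,271), (428,346) and (351,350).

```bash
python3 - <<'E'
from h import *
f=dict(np.load('/tmp/w3.npz'))
w=onplane(f,np.array([(347,277),(425,271),(428,346),(351,350)])/1.5,.04);print(w.round(4),w.mean(0));e=np.diff(w[[0,1,2,3,0]],axis=0);print(np.linalg.norm(e,axis=1),np.degrees(np.arctan2(e[:,1],e[:,0])))
E
python3 plan.py 0.577 -0.050 0.013 36 25
```

```text
[[ 0.5774 -0.0727  0.04  ]
 [ 0.5517 -0.0451  0.04  ]
 [ 0.5803 -0.0194  0.04  ]
 [ 0.6061 -0.0482  0.04  ]] [ 0.57885873 -0.04635334  0.04      ]
[0.03775826 0.03850474 0.03872732 0.03765227] [ 133.06622769   42.00699272  -48.24021479 -139.47707498]
t 7.23 pos [ 0.5779 -0.0482  0.1059] rot [-90.1  -0.1  38.7] w 0.0669 F [ 0.2  0.7 -0.7] q [ 0.26  0.31 -0.36  0.   -0.9  -1.15]
dp tool [-1.9 92.9 -0.6] rv [0.1 2.7 0.1]
1 [-1, 25, 0] [0.0, 0.7, 0.0]
2 [0, 25, 0] [0.1, 0.7, 0.0]
3 [-1, 25, 0] [0.0, 0.8, 0.0]
4 [0, 18, -1] [0.0, 0.5, 0.1]
```

Request:
move_arm:
  deltas:
    - {"dp":[1,20,0],"rotation":[0,-1.5,0]}
    - {"dp":[0,28,0],"rotation":[0,-1,0]}
    - {"dp":[0,25,0],"rotation":[0,0,0]}
    - {"dp":[0,10,0],"rotation":[0,0,0]}
    - {"dp":[0,2,0],"rotation":[0,0,0]}

```text
t: 7.65
eef_pos: [0.58, -0.0426, 0.0243]
ee_rot: [-1.578, -0.009, 0.733]
force: [-0.4, 0.2, 0.5]
width: 0.067
```

```bash
python3 plan.py 0.5785 -0.047 0.013 41 25
```

```text
t 7.65 pos [ 0.58   -0.0426  0.0243] rot [-90.4  -0.5  42. ] w 0.067 F [-0.4  0.2  0.5] q [ 0.26  0.41 -0.44  0.   -0.71 -1.11]
dp tool [-4.2 11.3 -2.2] rv [0.4 1.  0.5]
1 [-4, 11, -2] [0.4, 1.0, 0.5]
```

Request:
move_arm:
  deltas:
    - {"dp":[-4,5,-2],"rotation":[0.4,0.7,0.5]}
    - {"dp":[-1,5,0],"rotation":[0,0,0]}
    - {"dp":[0,2,0],"rotation":[0,0,0]}

```text
t: 7.9
eef_pos: [0.5782, -0.046, 0.0142]
ee_rot: [-1.572, -0.002, 0.723]
force: [-0.2, -0.2, 0.5]
width: 0.0672
```

Request:
move_arm:
  deltas:
    - {"dp":[0,1,0],"rotation":[0,0,0]}
    - {"dp":[0,0,0],"rotation":[0,0,0]}
    - {"dp":[0,0,0],"rotation":[0,0,0]}
    - {"dp":[0,0,0],"rotation":[0,0,0]}
    - {"dp":[0,0,0],"rotation":[0,0,0]}
  jaw: 255
  squeeze: 40

```text
t: 8.32
eef_pos: [0.58, -0.0459, 0.0157]
ee_rot: [-1.574, -0.006, 0.723]
force: [1.9, -0.0, -4.3]
width: 0.0395
```

```bash
python3 plan.py 0.5785 -0.047 0.013 41 25
```

```text
t 8.32 pos [ 0.58   -0.0459  0.0157] rot [-90.2  -0.3  41.4] w 0.0395 F [ 1.9 -0.  -4.3] q [ 0.26  0.42 -0.44  0.   -0.7  -1.11]
dp tool [-1.9  2.7  0.2] rv [0.2 0.4 0.3]
1 [-2, 3, 0] [0.2, 0.4, 0.3]
```

Request:
move_arm:
  deltas:
    - {"dp":[0,0,0],"rotation":[0,0,0]}
    - {"dp":[0,-6,0],"rotation":[0,0,0]}
    - {"dp":[0,-18,0],"rotation":[0,0,0]}
    - {"dp":[0,-28,0],"rotation":[0,0,0]}
    - {"dp":[0,-28,0],"rotation":[0,0,0]}

```text
t: 8.73
eef_pos: [0.5717, -0.0471, 0.0898]
ee_rot: [-1.563, 0.01, 0.72]
force: [0.1, 0.4, -6.0]
width: 0.0397
```

```bash
python3 plan.py 0.5179 0.106 0.10 85 34
```

```text
t 8.73 pos [ 0.5717 -0.0471  0.0898] rot [-89.5   0.6  41.2] w 0.0397 F [ 0.1  0.4 -6. ] q [ 0.26  0.33 -0.38 -0.   -0.88 -1.11]
dp tool [ 60.4  -9.6 150.7] rv [ -0.7 -43.8  -0.4]
1 [10, -2, 24] [-0.1, -7.0, -0.1]
2 [12, -1, 23] [-0.1, -7.0, -0.1]
3 [15, -2, 21] [-0.1, -7.0, -0.0]
4 [18, -1, 19] [-0.1, -7.0, -0.1]
5 [20, -2, 17] [-0.1, -7.0, -0.0]
6 [22, -2, 14] [-0.1, -7.0, -0.1]
7 [5, 0, 3] [-0.0, -1.8, 0.0]
```

Request:
move_arm:
  deltas:
    - {"dp":[10,-2,24],"rotation":[-0.1,-7,0]}
    - {"dp":[12,-1,23],"rotation":[-0.1,-7,0]}
    - {"dp":[15,-2,21],"rotation":[-0.1,-7,0]}
    - {"dp":[18,-1,19],"rotation":[0,-7,0]}
    - {"dp":[20,0,17],"rotation":[0,-7,0]}

```text
t: 9.15
eef_pos: [0.5281, 0.0752, 0.1024]
ee_rot: [-1.568, 0.004, 1.341]
force: [0.9, 0.2, -4.8]
width: 0.0394
```

```bash
python3 plan.py 0.5179 0.106 0.07 85 34
```

```text
t 9.15 pos [0.5281 0.0752 0.1024] rot [-89.8   0.2  76.8] w 0.0394 F [ 0.9  0.2 -4.8] q [ 0.51  0.25 -0.46  0.   -0.87 -0.74]
dp tool [27.8 32.3 16.9] rv [-0.2 -8.2 -0.2]
1 [21, 24, 13] [-0.1, -6.1, -0.1]
2 [7, 8, 3] [-0.1, -2.1, -0.1]
```

Request:
move_arm:
  deltas:
    - {"dp":[16,10,10],"rotation":[0,-5,-0.1]}
    - {"dp":[7,10,4],"rotation":[0,-1,0]}
    - {"dp":[0,12,0],"rotation":[0,0,0]}
    - {"dp":[0,3,0],"rotation":[0,0,0]}
    - {"dp":[0,0,0],"rotation":[0,0,0]}

```text
t: 9.57
eef_pos: [0.5146, 0.1054, 0.0665]
ee_rot: [-1.565, 0.001, 1.46]
force: [0.1, -1.4, -4.7]
width: 0.0397
```

```bash
python3 plan.py 0.5179 0.106 0.0215 85 25
```

```text
t 9.57 pos [0.5146 0.1054 0.0665] rot [-89.7   0.1  83.7] w 0.0397 F [ 0.1 -1.4 -4.7] q [ 0.57  0.28 -0.51 -0.   -0.78 -0.68]
dp tool [ 1.1 45.  -3.5] rv [-0.3 -1.3 -0.1]
1 [1, 25, -2] [-0.2, -0.7, -0.0]
2 [0, 20, -1] [-0.1, -0.6, -0.1]
```

Request:
move_arm:
  deltas:
    - {"dp":[0,12,-3],"rotation":[-0.2,-0.8,0]}
    - {"dp":[0,15,-1],"rotation":[0,0,0]}
    - {"dp":[0,8,0],"rotation":[0,0,0]}
    - {"dp":[0,2,0],"rotation":[0,0,0]}
    - {"dp":[0,0,0],"rotation":[0,0,0]}

```text
t: 9.98
eef_pos: [0.5193, 0.1024, 0.0293]
ee_rot: [-1.568, 0.002, 1.467]
force: [0.5, 0.0, -5.4]
width: 0.0398
```

```bash
python3 plan.py 0.5179 0.106 0.0215 85 25
```

```text
t 9.98 pos [0.5193 0.1024 0.0293] rot [-89.9   0.1  84.1] w 0.0398 F [ 0.5  0.  -5.4] q [ 0.57  0.34 -0.54  0.   -0.69 -0.67]
dp tool [3.4 7.8 1.8] rv [-0.2 -0.9 -0.1]
1 [3, 8, 2] [-0.2, -0.9, -0.1]
```

Request:
move_arm:
  deltas:
    - {"dp":[3,3,2],"rotation":[0,-0.5,0]}
    - {"dp":[0,3,0],"rotation":[0,0,0]}
    - {"dp":[0,2,0],"rotation":[0,0,0]}
    - {"dp":[0,0,0],"rotation":[0,0,0]}

```text
t: 10.32
eef_pos: [0.5186, 0.1057, 0.0224]
ee_rot: [-1.57, 0.001, 1.476]
force: [0.2, 1.1, -5.5]
width: 0.0399
```

```bash
python3 plan.py 0.5179 0.106 0.0215 85 25
```

```text
t 10.32 pos [0.5186 0.1057 0.0224] rot [-90.    0.1  84.5] w 0.0399 F [ 0.2  1.1 -5.5] q [ 0.57  0.35 -0.55  0.   -0.67 -0.67]
dp tool [0.2 0.9 0.7] rv [-0.  -0.5 -0.1]
```

Request:
move_arm:
  deltas:
    - {"dp":[0,2,0],"rotation":[0,0,0]}
    - {"dp":[0,1,0],"rotation":[0,0,0]}
    - {"dp":[0,0,0],"rotation":[0,0,0]}

```text
t: 10.57
eef_pos: [0.519, 0.106, 0.0222]
ee_rot: [-1.572, 0.001, 1.477]
force: [0.7, -0.0, -5.4]
width: 0.0395
```

Request:
move_arm:
  deltas:
    - {"dp":[0,0,0],"rotation":[0,0,0]}
    - {"dp":[0,0,0],"rotation":[0,0,0]}
    - {"dp":[0,0,0],"rotation":[0,0,0]}
    - {"dp":[0,0,0],"rotation":[0,0,0]}
  jaw: 90

```text
t: 10.9
eef_pos: [0.5218, 0.1074, 0.0245]
ee_rot: [-1.577, -0.002, 1.479]
force: [-0.2, 0.8, 0.4]
width: 0.0559
```

Request:
move_arm:
  deltas:
    - {"dp":[0,-8,0],"rotation":[0,0,0]}
    - {"dp":[0,-25,0],"rotation":[0,0,0]}
    - {"dp":[0,-30,0],"rotation":[0,0,0]}
    - {"dp":[0,-35,0],"rotation":[0,0,0]}
    - {"dp":[0,-20,0],"rotation":[0,0,0]}

```text
t: 11.32
eef_pos: [0.5186, 0.1055, 0.1441]
ee_rot: [-1.569, 0.004, 1.478]
force: [0.1, 0.5, 0.0]
width: 0.0565
```

```bash
python3 plan.py 0.590 -0.291 0.14 57 38
```

```text
t 11.32 pos [0.5186 0.1055 0.1441] rot [-89.9   0.3  84.7] w 0.0565 F [0.1 0.5 0. ] q [ 0.57  0.19 -0.42  0.   -0.96 -0.67]
dp tool [-388.2    5.6 -107.8] rv [-0.  27.7 -0.3]
1 [-37, 1, -10] [-0.0, 2.6, -0.0]
2 [-36, 0, -12] [-0.0, 2.6, -0.0]
3 [-36, 1, -13] [-0.0, 2.6, -0.0]
4 [-35, 0, -15] [-0.0, 2.6, -0.0]
5 [-34, 1, -17] [-0.0, 2.6, -0.0]
6 [-33, 0, -18] [-0.0, 2.6, -0.0]
7 [-33, 1, -20] [-0.0, 2.6, -0.1]
8 [-32, 0, -21] [-0.0, 2.7, -0.1]
```

Request:
move_arm:
  deltas:
    - {"dp":[-30,0,-8],"rotation":[0,2.6,0]}
    - {"dp":[-36,0,-12],"rotation":[0,2.6,0]}
    - {"dp":[-36,0,-13],"rotation":[0,2.6,0]}
    - {"dp":[-35,0,-15],"rotation":[0,2.6,0]}
    - {"dp":[-34,0,-17],"rotation":[0,2.6,0]}

```text
t: 11.73
eef_pos: [0.5572, -0.0732, 0.1576]
ee_rot: [-1.586, -0.007, 1.257]
force: [1.0, -0.5, 0.3]
width: 0.0562
```

```bash
python3 plan.py 0.590 -0.291 0.13 57 38
```

```text
t 11.73 pos [ 0.5572 -0.0732  0.1576] rot [-90.9  -0.4  72. ] w 0.0562 F [ 1.  -0.5  0.3] q [ 0.22  0.22 -0.35  0.   -0.98 -0.53]
dp tool [-197.2   27.7  -98.1] rv [ 0.8 15.   0.5]
1 [-34, 5, -17] [0.1, 2.6, 0.1]
2 [-33, 5, -18] [0.1, 2.6, 0.1]
3 [-32, 5, -20] [0.2, 2.6, 0.1]
4 [-31, 5, -21] [0.1, 2.5, 0.1]
5 [-30, 4, -23] [0.2, 2.6, 0.1]
6 [-25, 4, -20] [0.1, 2.1, 0.0]
```

Request:
move_arm:
  deltas:
    - {"dp":[-34,4,-17],"rotation":[0.1,2.6,0.1]}
    - {"dp":[-33,5,-18],"rotation":[0.1,2.6,0.1]}
    - {"dp":[-32,5,-20],"rotation":[0.2,2.6,0.1]}
    - {"dp":[-31,5,-21],"rotation":[0.1,2.5,0.1]}
    - {"dp":[-26,4,-20],"rotation":[0.1,2.6,0.1]}
  jaw: 120

```text
t: 12.15
eef_pos: [0.5861, -0.2651, 0.1407]
ee_rot: [-1.582, -0.004, 1.021]
force: [1.1, 0.9, 0.1]
width: 0.0464
```

Request:
move_arm:
  deltas:
    - {"dp":[-5,0,-5],"rotation":[0,0,0]}
    - {"dp":[0,0,0],"rotation":[0,0,0]}
    - {"dp":[0,0,0],"rotation":[0,0,0]}

```text
t: 12.4
eef_pos: [0.587, -0.2794, 0.1401]
ee_rot: [-1.58, -0.002, 1.011]
force: [0.1, 1.2, -0.2]
width: 0.0464
```

```bash
python3 plan.py 0.590 -0.291 0.13 57 38;python3 -c "
from h import *
f=grab('wrist');save(f,'w4',k=1.5);np.savez('/tmp/w4.npz',**f)
f=grab('top');save(f,'t4',(120,165,210,255),6);np.savez('/tmp/t4.npz',**f)"
```

```text
t 12.4 pos [ 0.587  -0.2794  0.1401] rot [-90.6  -0.1  58. ] w 0.0464 F [ 0.1  1.2 -0.2] q [-0.14  0.38 -0.17  0.   -1.02 -0.42]
dp tool [-8.3 10.1 -8.6] rv [0.6 0.9 0.1]
1 [-8, 10, -9] [0.6, 0.9, 0.1]
```

View pics/w4.png

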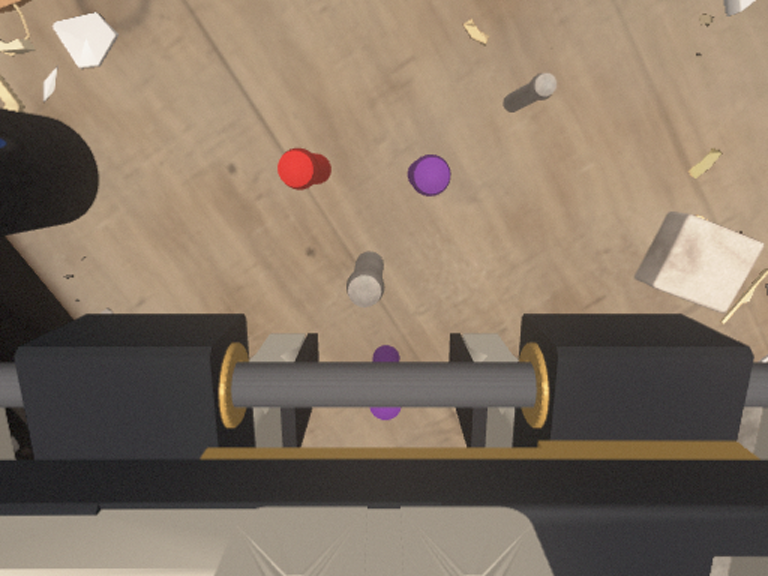

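View pics/t4.png

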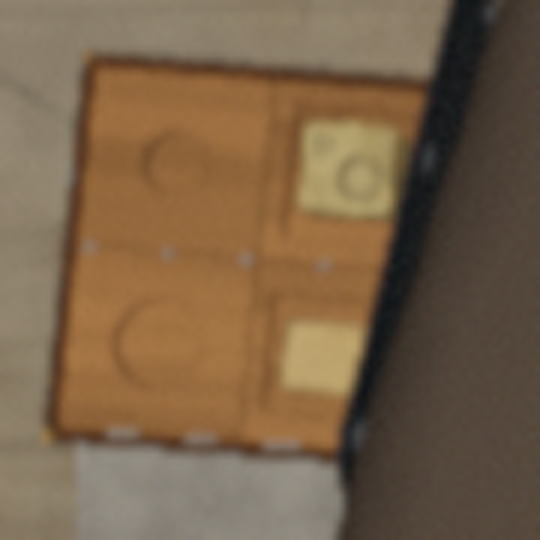

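Wrist view: grey thick punch head at (366,290), with red at (297,168) and purple at (430,175) and (386,380) around it. The jaw line (image horizontal) is free. The thin punch is at (544,86). The block sits in the square bay in the top crop.

```bash
python3 - <<'E'
from h import *
f=dict(np.load('/tmp/w4.npz'));C=cloud(f)
for nm,(u,v),r,z in(('thick',(366,290),17,.072),('thin',(544,86),11,.064)):
    print(nm,onplane(f,[(u/1.5,v/1.5)],z).round(4), 'depth pts',C[int(v/1.5)-3:int(v/1.5)+4,int(u/1.5)-3:int(u/1.5)+4].reshape(-1,3).mean(0).round(4))
    V,U=np.mgrid[0:384,0:512]; m=(np.hypot(U-u/1.5,V-v/1.5)<25)&(C[...,2]>.01)&(C[...,2]<.09); P=C[m]
    for a,b in((.01,.03),(.03,.05),(.05,.08)):
        Q=P[(P[:,2]>a)&(P[:,2]<b)]; print(a,len(Q),Q.mean(0).round(4),np.ptp(Q,axis=0).round(4))
print('foot thick',onplane(f,[(371/1.5,258/1.5)],0.0))
E
```

```text
thick [[ 0.5902 -0.2911  0.072 ]] depth pts [ 0.5904 -0.2909  0.0701]
0.01 85 [ 0.5874 -0.2953  0.0198] [0.0132 0.0136 0.0198]
0.03 85 [ 0.5875 -0.2953  0.0383] [0.0129 0.0126 0.0161]
0.05 508 [ 0.5908 -0.2918  0.067 ] [0.0187 0.018  0.0141]
thin [[ 0.4707 -0.3274  0.064 ]] depth pts [ 0.4722 -0.328   0.0674]
0.01 79 [ 0.4727 -0.3282  0.0219] [0.0049 0.0103 0.0191]
0.03 112 [ 0.4729 -0.3281  0.0405] [0.0046 0.0092 0.0193]
0.05 256 [ 0.4704 -0.3279  0.0608] [0.0114 0.0116 0.009 ]
foot thick [[ 0.58885236 -0.293267    0.        ]]
```

```bash
python3 plan.py 0.5905 -0.2915 0.10 57 25
```

```text
t 12.5 pos [ 0.5872 -0.2782  0.1404] rot [-90.6  -0.2  58.1] w 0.0464 F [-0.  -0.4  0.4] q [-0.14  0.37 -0.17  0.   -1.01 -0.42]
dp tool [-9.7 40.5 -9.4] rv [0.6 1.1 0.2]
1 [-6, 24, -6] [0.3, 0.6, 0.1]
2 [-4, 16, -4] [0.3, 0.5, 0.1]
```

Request:
move_arm:
  deltas:
    - {"dp":[-7,15,-7],"rotation":[0.3,0.6,0.1]}
    - {"dp":[-3,15,-3],"rotation":[0.3,0.5,0.1]}
    - {"dp":[0,6,0],"rotation":[0,0,0]}
    - {"dp":[0,0,0],"rotation":[0,0,0]}

```text
t: 12.83
eef_pos: [0.592, -0.2882, 0.104]
ee_rot: [-1.572, -0.001, 0.999]
force: [-0.1, 0.5, 0.6]
width: 0.0466
```

```bash
python3 plan.py 0.5905 -0.2915 0.018 57 25
```

```text
t 12.83 pos [ 0.592  -0.2882  0.104 ] rot [-90.1  -0.   57.2] w 0.0466 F [-0.1  0.5  0.6] q [-0.16  0.43 -0.18 -0.   -0.96 -0.41]
dp tool [-3.7 86.  -0.5] rv [0.1 0.2 0. ]
1 [-1, 25, 0] [0.0, 0.1, 0.0]
2 [-1, 25, 0] [0.0, 0.1, 0.0]
3 [-1, 25, 0] [0.1, 0.0, 0.0]
4 [-1, 11, 0] [-0.0, 0.0, 0.0]
```

Request:
move_arm:
  deltas:
    - {"dp":[-4,12,0],"rotation":[0,0,0]}
    - {"dp":[-1,18,0],"rotation":[0,0,0]}
    - {"dp":[-1,18,0],"rotation":[0,0,0]}
    - {"dp":[-1,10,0],"rotation":[0,0,0]}
    - {"dp":[0,0,0],"rotation":[0,0,0]}

```text
t: 13.25
eef_pos: [0.5888, -0.2912, 0.0439]
ee_rot: [-1.572, -0.001, 1.004]
force: [0.9, 0.0, -0.7]
width: 0.0461
```

```bash
python3 plan.py 0.5905 -0.2915 0.018 57 25
```

```text
t 13.25 pos [ 0.5888 -0.2912  0.0439] rot [-90.1  -0.   57.5] w 0.0461 F [ 0.9  0.  -0.7] q [-0.16  0.49 -0.24  0.   -0.84 -0.4 ]
dp tool [ 0.7 25.9 -1.5] rv [0.1 0.5 0. ]
1 [1, 25, -1] [0.1, 0.5, 0.0]
```

Request:
move_arm:
  deltas:
    - {"dp":[0,10,-1],"rotation":[0,0,0]}
    - {"dp":[0,10,-1],"rotation":[0,0,0]}
    - {"dp":[0,4,0],"rotation":[0,0,0]}
    - {"dp":[0,0,0],"rotation":[0,0,0]}

```text
t: 13.58
eef_pos: [0.5919, -0.2919, 0.0193]
ee_rot: [-1.574, -0.001, 1.006]
force: [-1.1, -0.2, 0.3]
width: 0.0468
```

```bash
python3 plan.py 0.5905 -0.2915 0.018 57 25
```

```text
t 13.58 pos [ 0.5919 -0.2919  0.0193] rot [-90.2  -0.   57.6] w 0.0468 F [-1.1 -0.2  0.3] q [-0.16  0.52 -0.25  0.   -0.79 -0.4 ]
dp tool [-0.4  1.3  1.4] rv [0.2 0.6 0. ]
```

Request:
move_arm:
  deltas:
    - {"dp":[0,1,1],"rotation":[0.2,0,0]}
    - {"dp":[0,0,0],"rotation":[0,0,0]}
    - {"dp":[0,0,0],"rotation":[0,0,0]}
    - {"dp":[0,0,0],"rotation":[0,0,0]}
    - {"dp":[0,0,0],"rotation":[0,0,0]}
  jaw: 255
  squeeze: 20

```text
t: 14.0
eef_pos: [0.5921, -0.2916, 0.0197]
ee_rot: [-1.572, -0.001, 1.006]
force: [-0.5, 0.4, -1.2]
width: 0.0188
```

Request:
move_arm:
  deltas:
    - {"dp":[0,0,0],"rotation":[0,0,0]}
    - {"dp":[0,0,0],"rotation":[0,0,0]}
    - {"dp":[0,0,0],"rotation":[0,0,0]}
  squeeze: 35

```text
t: 14.25
eef_pos: [0.5923, -0.2917, 0.0204]
ee_rot: [-1.573, -0.002, 1.006]
force: [0.3, 0.1, -1.5]
width: 0.0184
```

```bash
python3 plan.py 0.5905 -0.2915 0.018 57 25; python3 -c "
from h import *
f=grab('side');save(f,'s5',(190,180,370,340),4)"
```

```text
t 14.25 pos [ 0.5923 -0.2917  0.0204] rot [-90.1  -0.1  57.6] w 0.0184 F [ 0.3  0.1 -1.5] q [-0.16  0.52 -0.25 -0.   -0.8  -0.4 ]
dp tool [-0.8  2.4  1.6] rv [0.1 0.6 0.1]
1 [-1, 2, 2] [0.1, 0.6, 0.1]
```

View pics/s5.png

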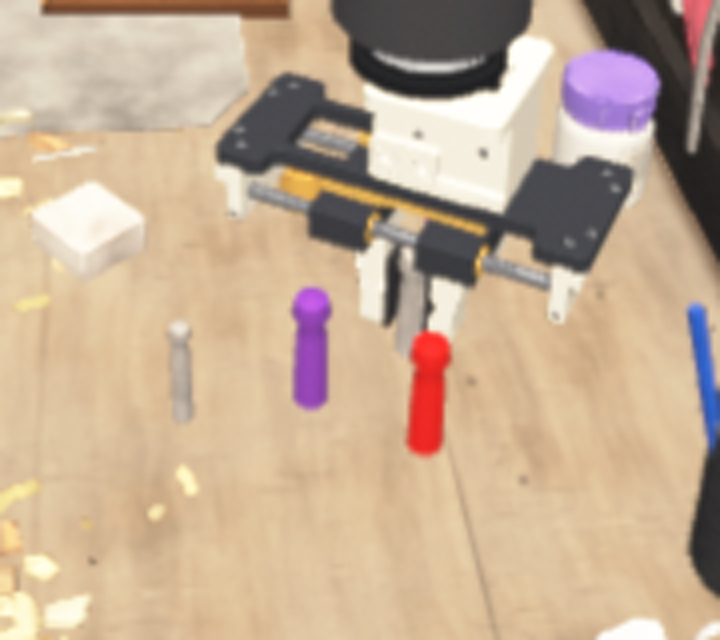

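The punch stands upright between the pads, and the neighbours are untouched. Lifting.

Request:
move_arm:
  deltas:
    - {"dp":[0,-5,0],"rotation":[0,0,0]}
    - {"dp":[0,-15,0],"rotation":[0,0,0]}
    - {"dp":[0,-28,0],"rotation":[0,0,0]}
    - {"dp":[0,-32,0],"rotation":[0,0,0]}
    - {"dp":[0,-32,0],"rotation":[0,0,0]}

```text
t: 14.72
eef_pos: [0.5865, -0.2902, 0.128]
ee_rot: [-1.557, 0.003, 1.004]
force: [1.6, 0.0, 0.0]
width: 0.0184
```

```bash
python3 plan.py 0.4427 0.196 0.14 85 38
```

```text
t 14.72 pos [ 0.5865 -0.2902  0.128 ] rot [-89.2   0.2  57.5] w 0.0184 F [1.6 0.  0. ] q [-0.16  0.41 -0.15 -0.   -1.03 -0.4 ]
dp tool [333.   -7.8 382.5] rv [ -0.8 -27.5   0. ]
1 [25, -1, 29] [-0.1, -2.1, 0.0]
2 [26, -1, 28] [-0.1, -2.1, -0.0]
3 [27, -1, 27] [-0.1, -2.1, -0.0]
4 [28, -1, 26] [-0.1, -2.0, -0.0]
5 [29, -1, 25] [-0.0, -2.1, -0.0]
6 [30, -1, 24] [-0.1, -2.1, -0.0]
7 [31, -1, 22] [-0.0, -2.0, -0.0]
8 [31, 0, 21] [-0.1, -2.1, -0.0]
```

Request:
move_arm:
  deltas:
    - {"dp":[20,-1,23],"rotation":[-0.2,-2.1,0]}
    - {"dp":[26,-1,28],"rotation":[-0.2,-2.1,0]}
    - {"dp":[27,0,27],"rotation":[-0.2,-2.1,0]}
    - {"dp":[28,0,26],"rotation":[-0.1,-2.1,0]}
    - {"dp":[29,0,25],"rotation":[0,-2.1,0]}

```text
t: 15.13
eef_pos: [0.5386, -0.1171, 0.1406]
ee_rot: [-1.587, 0.0, 1.186]
force: [1.1, 0.8, -0.2]
width: 0.0187
```

Request:
move_arm:
  deltas:
    - {"dp":[30,0,24],"rotation":[0,-2.1,0]}
    - {"dp":[31,0,22],"rotation":[0,-2.1,0]}
    - {"dp":[31,0,21],"rotation":[0,-2.1,0]}
    - {"dp":[32,0,20],"rotation":[0,-2.1,0]}
    - {"dp":[33,0,19],"rotation":[0,-2.1,0]}

```text
t: 15.55
eef_pos: [0.4813, 0.0725, 0.1419]
ee_rot: [-1.591, 0.001, 1.378]
force: [0.9, 0.5, -0.9]
width: 0.0186
```

```bash
python3 plan.py 0.4427 0.196 0.12 85 38
```

```text
t 15.55 pos [0.4813 0.0725 0.1419] rot [-91.2   0.   79. ] w 0.0186 F [ 0.9  0.5 -0.9] q [ 0.57  0.11 -0.53  0.02 -0.91 -0.77]
dp tool [113.9  20.6  61.9] rv [ 1.2 -6.  -0.1]
1 [33, 6, 18] [0.3, -1.8, -0.0]
2 [34, 6, 17] [0.3, -1.7, -0.0]
3 [34, 6, 16] [0.4, -1.8, -0.1]
4 [15, 3, 6] [0.2, -0.7, -0.0]
```

Request:
move_arm:
  deltas:
    - {"dp":[33,2,18],"rotation":[0.3,-1.8,0]}
    - {"dp":[33,4,17],"rotation":[0.4,-1.8,0]}
    - {"dp":[25,4,12],"rotation":[0.4,-1.2,0]}
    - {"dp":[10,3,4],"rotation":[0.2,0,0]}
    - {"dp":[0,0,0],"rotation":[0,0,0]}

```text
t: 15.97
eef_pos: [0.443, 0.1916, 0.1316]
ee_rot: [-1.573, -0.004, 1.476]
force: [0.6, -1.1, -0.3]
width: 0.0187
```

```bash
python3 plan.py 0.4427 0.196 0.06 85 25;python3 -c "
from h import *
f=grab('wrist');save(f,'w6',k=1.5);np.savez('/tmp/w6.npz',**f)
f=grab('side');save(f,'s6',(170,90,310,200),5)"
```

```text
t 15.97 pos [0.443  0.1916 0.1316] rot [-90.1  -0.2  84.6] w 0.0187 F [ 0.6 -1.1 -0.3] q [ 0.82  0.13 -0.54 -0.   -0.9  -0.91]
dp tool [ 4.1 71.6  0.8] rv [ 0.1 -0.4  0.2]
1 [1, 25, 0] [0.0, -0.2, 0.1]
2 [2, 25, 0] [0.1, -0.1, 0.1]
3 [1, 22, 1] [0.0, -0.1, 0.0]
```

View pics/w6.png

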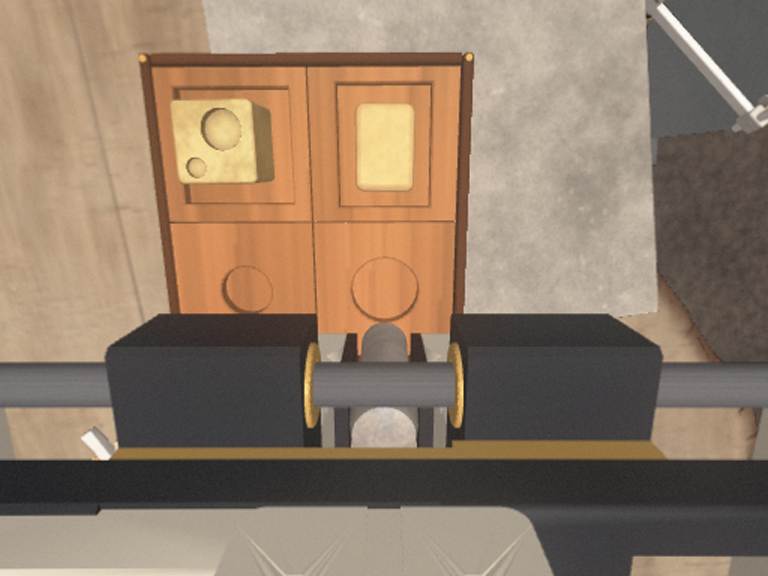

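View pics/s6.png

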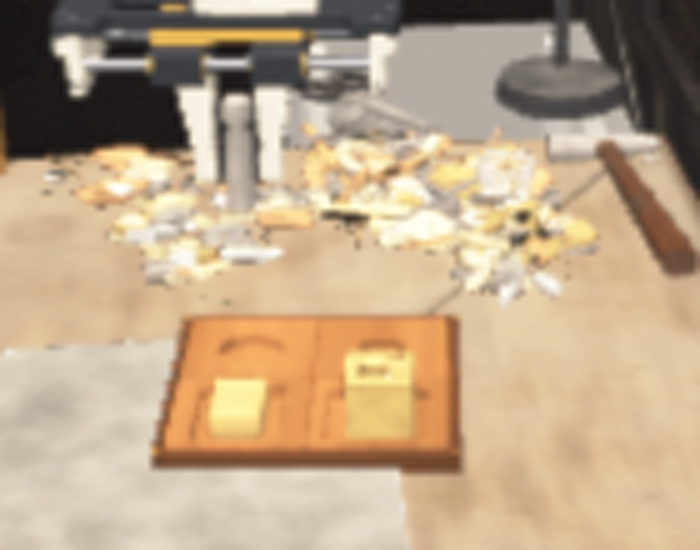

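Wrist view: block and wax lie within their bays. The wide bay is centred at about (384,288), the narrow one at about (248,288). The punch hangs upright. Refining the round bay centres.

```bash
python3 - <<'E'
from h import *
f=dict(np.load('/tmp/w6.npz'))
print(onplane(f,np.array([(384.5,288),(248,289),(313,221)])/1.5,.015).round(4))
b=np.array([(336,82),(432,84),(430,206),(338,206)]); print('obl',onplane(f,b/1.5,.015).mean(0).round(4)); print('wax',onplane(f,np.array([(357,104),(413,104),(413,190),(356,190)])/1.5,.027).mean(0).round(4))
b=np.array([(172,87),(291,87),(295,203),(186,203)]); print('sq',onplane(f,b/1.5,.015).mean(0).round(4)); print('blk',onplane(f,np.array([(171,100),(255,98),(259,181),(178,185)])/1.5,.046).mean(0).round(4))
a=onplane(f,np.array([(374,330)])/1.5,.115);print(a)
E
```

```text
[[0.4424 0.1949 0.015 ]
 [0.5237 0.1877 0.015 ]
 [0.4796 0.1513 0.015 ]]
obl [0.4349 0.1143 0.015 ]
wax [0.4346 0.1156 0.027 ]
sq [0.5165 0.1066 0.015 ]
blk [0.5169 0.1056 0.046 ]
[[0.44572611 0.18600262 0.115     ]]
```

Request:
move_arm:
  deltas:
    - {"dp":[3,15,0],"rotation":[0,-0.3,0.1]}
    - {"dp":[1,25,0],"rotation":[0,0,0]}
    - {"dp":[0,22,0],"rotation":[0,0,0]}
    - {"dp":[0,10,0],"rotation":[0,0,0]}
    - {"dp":[0,0,0],"rotation":[0,0,0]}

```text
t: 16.48
eef_pos: [0.4475, 0.1893, 0.0603]
ee_rot: [-1.577, -0.005, 1.472]
force: [0.6, -1.6, -0.6]
width: 0.0182
```

```bash
python3 plan.py 0.4425 0.1952 0.026 85 25
```

```text
t 16.48 pos [0.4475 0.1893 0.0603] rot [-90.4  -0.3  84.4] w 0.0182 F [ 0.6 -1.6 -0.6] q [ 0.81  0.23 -0.62  0.   -0.72 -0.91]
dp tool [ 5.2 34.3  5.8] rv [ 0.4 -0.6  0.3]
1 [4, 24, 4] [0.3, -0.5, 0.2]
2 [1, 10, 2] [0.1, -0.1, 0.1]
```

Request:
move_arm:
  deltas:
    - {"dp":[5,4,5],"rotation":[0.3,-0.4,0.2]}
    - {"dp":[2,8,2],"rotation":[0,0,0]}
    - {"dp":[0,8,0],"rotation":[0,0,0]}
    - {"dp":[0,3,0],"rotation":[0,0,0]}
    - {"dp":[0,0,0],"rotation":[0,0,0]}

```text
t: 16.9
eef_pos: [0.4426, 0.1955, 0.0374]
ee_rot: [-1.574, -0.003, 1.476]
force: [-0.3, 0.8, -0.5]
width: 0.0185
```

```bash
python3 plan.py 0.4425 0.1952 0.026 85 25
```

```text
t 16.9 pos [0.4426 0.1955 0.0374] rot [-90.2  -0.2  84.5] w 0.0185 F [-0.3  0.8 -0.5] q [ 0.82  0.26 -0.64  0.   -0.66 -0.92]
dp tool [-0.4 11.4  0.1] rv [ 0.2 -0.5  0.2]
1 [0, 11, 0] [0.2, -0.5, 0.2]
```

Request:
move_arm:
  deltas:
    - {"dp":[0,5,0],"rotation":[0.2,0,0.2]}
    - {"dp":[0,5,0],"rotation":[0,0,0]}
    - {"dp":[0,1,0],"rotation":[0,0,0]}
    - {"dp":[0,0,0],"rotation":[0,0,0]}

```text
t: 17.23
eef_pos: [0.4432, 0.1962, 0.0259]
ee_rot: [-1.571, 0.0, 1.476]
force: [-0.2, 0.1, -0.9]
width: 0.0187
```

```bash
python3 plan.py 0.4425 0.1952 0.026 85 25
```

```text
t 17.23 pos [0.4432 0.1962 0.0259] rot [-90.    0.   84.6] w 0.0187 F [-0.2  0.1 -0.9] q [ 0.82  0.28 -0.65  0.   -0.64 -0.92]
dp tool [-1.  -0.1  0.6] rv [-0.  -0.4 -0. ]
```

Request:
move_arm:
  deltas:
    - {"dp":[0,1.5,0],"rotation":[0,0,0]}
    - {"dp":[0,0.5,0],"rotation":[0,0,0]}
    - {"dp":[0,0,0],"rotation":[0,0,0]}

```text
t: 17.48
eef_pos: [0.4435, 0.1964, 0.026]
ee_rot: [-1.572, 0.0, 1.478]
force: [0.4, 0.3, 0.2]
width: 0.0187
```

```bash
python3 plan.py 0.4425 0.1952 0.026 85 25;python3 -c "
from h import *
f=grab('side');save(f,'s7',(170,90,310,200),5)"
```

```text
t 17.48 pos [0.4435 0.1964 0.026 ] rot [-90.    0.   84.7] w 0.0187 F [0.4 0.3 0.2] q [ 0.82  0.28 -0.65  0.   -0.64 -0.92]
dp tool [-1.3  0.   0.9] rv [ 0.  -0.3 -0. ]
```

View pics/s7.png

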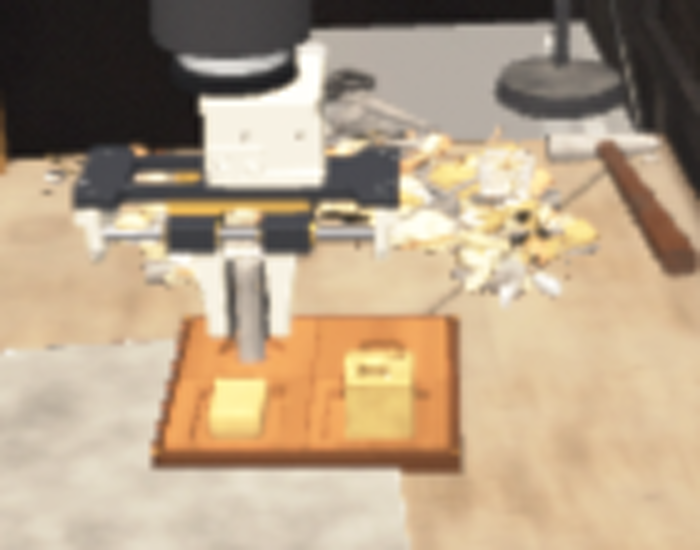

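Request:
move_arm:
  deltas:
    - {"dp":[-1,2.5,0.5],"rotation":[0,0,0]}
    - {"dp":[0,0.5,0],"rotation":[0,0,0]}

```text
t: 17.7
eef_pos: [0.4443, 0.1966, 0.0256]
ee_rot: [-1.574, -0.002, 1.479]
force: [-2.5, -1.3, 3.5]
width: 0.0185
```

Contact on the floor (3.5 N up). Opening slowly and a little.

Request:
move_arm:
  deltas:
    - {"dp":[0,0,0],"rotation":[0,0,0]}
    - {"dp":[0,0,0],"rotation":[0,0,0]}
    - {"dp":[0,0,0],"rotation":[0,0,0]}
    - {"dp":[0,0,0],"rotation":[0,0,0]}
    - {"dp":[0,0,0],"rotation":[0,0,0]}
  jaw: 135

```text
t: 18.12
eef_pos: [0.4448, 0.1971, 0.0258]
ee_rot: [-1.576, -0.003, 1.48]
force: [0.1, -0.1, -0.2]
width: 0.0402
```

```bash
python3 plan.py 0.4425 0.1952 0.12 85 25;python3 -c "
from h import *
f=grab('side');save(f,'s8',(170,90,310,200),5)"
```

```text
t 18.12 pos [0.4448 0.1971 0.0258] rot [-90.3  -0.2  84.8] w 0.0402 F [ 0.1 -0.1 -0.2] q [ 0.82  0.28 -0.65  0.   -0.63 -0.92]
dp tool [ -1.8 -94.2   1.6] rv [ 0.3 -0.2  0.2]
1 [0, -25, 0] [0.1, -0.1, 0.1]
2 [-1, -25, 1] [0.1, -0.0, 0.0]
3 [-1, -25, 0] [0.0, -0.1, 0.1]
4 [0, -19, 1] [0.1, -0.0, -0.0]
```

View pics/s8.png

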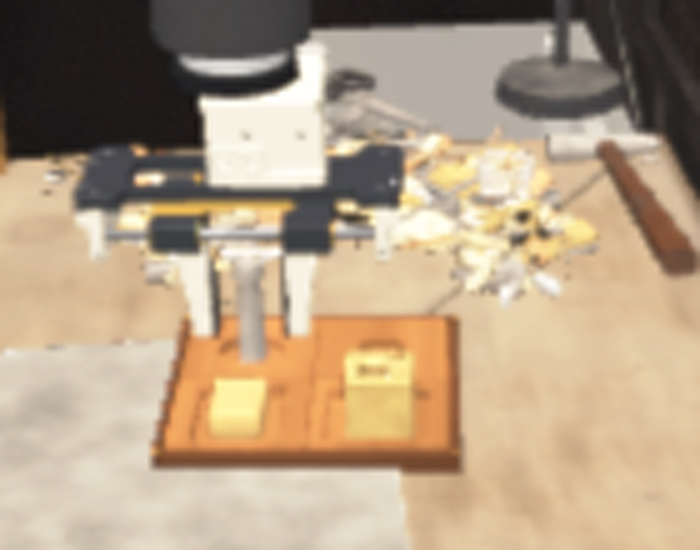

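Request:
move_arm:
  deltas:
    - {"dp":[0,-6,0],"rotation":[0,0,0]}
    - {"dp":[0,-15,0],"rotation":[0,0,0]}
    - {"dp":[0,-20,0],"rotation":[0,0,0]}
    - {"dp":[0,-25,0],"rotation":[0,0,0]}
    - {"dp":[0,-30,0],"rotation":[0,0,0]}
  jaw: 115

```text
t: 18.58
eef_pos: [0.4407, 0.1934, 0.1196]
ee_rot: [-1.566, 0.008, 1.478]
force: [0.7, 0.3, 0.3]
width: 0.0481
```

Request:
move_arm:
  deltas:
    - {"dp":[0,-20,0],"rotation":[0,0,0]}
    - {"dp":[0,-10,0],"rotation":[0,0,0]}

```text
t: 18.75
eef_pos: [0.4421, 0.1943, 0.1554]
ee_rot: [-1.569, 0.005, 1.479]
force: [0.5, 0.1, -0.3]
width: 0.0481
```

```bash
python3 plan.py 0.485 -0.31 0.14 30 38;python3 -c "
from h import *
f=grab('side');save(f,'s9',(170,90,310,200),5)"
```

```text
t 18.75 pos [0.4421 0.1943 0.1554] rot [-89.9   0.3  84.7] w 0.0481 F [ 0.5  0.1 -0.3] q [ 0.82  0.11 -0.5   0.   -0.97 -0.92]
dp tool [-498.2   17.6  -89.1] rv [ 0.1 54.7 -0.3]
1 [-37, 1, -7] [0.0, 4.1, -0.0]
2 [-37, 1, -9] [0.0, 4.1, -0.0]
3 [-36, 1, -12] [0.0, 4.1, -0.0]
4 [-35, 1, -14] [0.0, 4.1, -0.0]
5 [-34, 1, -17] [0.0, 4.1, -0.0]
6 [-33, 2, -19] [0.0, 4.1, -0.0]
7 [-31, 1, -22] [0.0, 4.1, -0.0]
8 [-30, 2, -24] [0.0, 4.1, -0.0]
```

View pics/s9.png

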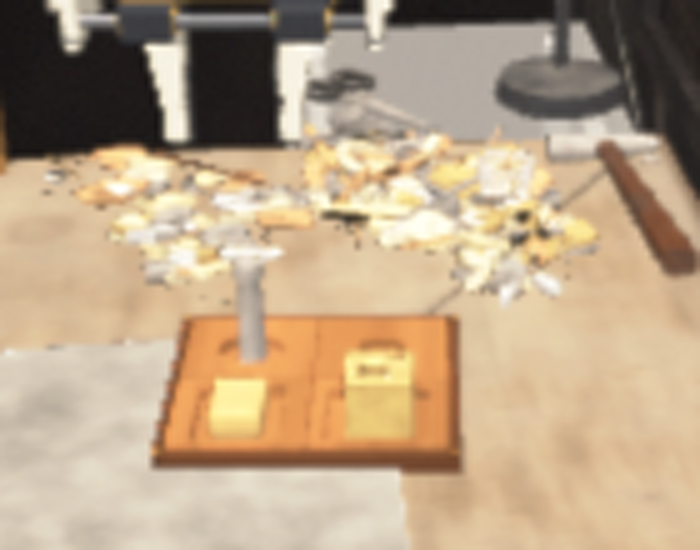

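Request:
move_arm:
  deltas:
    - {"dp":[-30,0,-6],"rotation":[0,2.5,0]}
    - {"dp":[-38,0,-8],"rotation":[0,2.5,0]}
    - {"dp":[-38,0,-10],"rotation":[0,2.5,0]}
    - {"dp":[-37,0,-11],"rotation":[0,2.5,0]}
    - {"dp":[-37,0,-12],"rotation":[0,2.5,0]}
  jaw: 125

```text
t: 19.22
eef_pos: [0.4588, 0.0101, 0.1614]
ee_rot: [-1.578, -0.004, 1.265]
force: [0.9, 0.3, -0.1]
width: 0.0444
```

```bash
python3 plan.py 0.473 -0.318 0.14 50 38
```

```text
t 19.22 pos [0.4588 0.0101 0.1614] rot [-90.4  -0.3  72.5] w 0.0444 F [ 0.9  0.3 -0.1] q [ 0.45  0.05 -0.55  0.   -0.97 -0.76]
dp tool [-308.7   20.8 -112.3] rv [ 0.3 22.5  0.3]
1 [-36, 2, -13] [0.0, 2.6, 0.0]
2 [-35, 2, -15] [0.0, 2.6, 0.0]
3 [-34, 3, -16] [0.0, 2.6, 0.1]
4 [-34, 3, -18] [0.1, 2.6, 0.0]
5 [-33, 2, -19] [0.0, 2.6, 0.1]
6 [-32, 3, -21] [0.1, 2.6, 0.0]
7 [-31, 2, -22] [0.0, 2.6, 0.1]
8 [-30, 3, -23] [0.1, 2.6, 0.0]
```

Request:
move_arm:
  deltas:
    - {"dp":[-36,2,-13],"rotation":[0,2.6,0]}
    - {"dp":[-35,2,-15],"rotation":[0,2.6,0]}
    - {"dp":[-34,2,-16],"rotation":[0,2.6,0.1]}
    - {"dp":[-34,2,-18],"rotation":[0.1,2.6,0]}
    - {"dp":[-33,2,-19],"rotation":[0,2.6,0.1]}

```text
t: 19.63
eef_pos: [0.4649, -0.1894, 0.1535]
ee_rot: [-1.578, -0.005, 1.029]
force: [2.0, 1.1, -0.2]
width: 0.0447
```

```bash
python3 plan.py 0.473 -0.318 0.14 50 38
```

```text
t 19.63 pos [ 0.4649 -0.1894  0.1535] rot [-90.4  -0.3  58.9] w 0.0447 F [ 2.   1.1 -0.2] q [ 0.    0.13 -0.47 -0.   -0.96 -0.55]
dp tool [-106.    13.5  -73.2] rv [0.4 8.9 0.3]
1 [-31, 4, -21] [0.1, 2.6, 0.1]
2 [-30, 4, -23] [0.1, 2.6, 0.1]
3 [-29, 4, -24] [0.1, 2.6, 0.1]
4 [-12, 2, -11] [0.1, 1.1, 0.0]
```

Request:
move_arm:
  deltas:
    - {"dp":[-30,3,-20],"rotation":[0.1,2.6,0.1]}
    - {"dp":[-30,3,-22],"rotation":[0.1,2.4,0.1]}
    - {"dp":[-20,3,-16],"rotation":[0.1,2,0.1]}
    - {"dp":[-8,0,-6],"rotation":[0,0,0]}
    - {"dp":[0,0,0],"rotation":[0,0,0]}

```text
t: 20.05
eef_pos: [0.4664, -0.3104, 0.1438]
ee_rot: [-1.572, 0.001, 0.891]
force: [-0.9, 1.3, -0.7]
width: 0.045
```

Request:
move_arm:
  deltas:
    - {"dp":[0,0,0],"rotation":[0,0,0]}
    - {"dp":[0,0,0],"rotation":[0,0,0]}

```text
t: 20.22
eef_pos: [0.4656, -0.3102, 0.1435]
ee_rot: [-1.57, 0.001, 0.89]
force: [0.7, 0.5, -0.1]
width: 0.0448
```

```bash
python3 plan.py 0.470 -0.328 0.10 50 38;python3 -c "
from h import *
f=grab('wrist');save(f,'w10',k=1.5);np.savez('/tmp/w10.npz',**f)"
```

```text
t 20.22 pos [ 0.4656 -0.3102  0.1435] rot [-90.    0.1  51. ] w 0.0448 F [ 0.7  0.5 -0.1] q [-0.24  0.24 -0.36  0.   -0.97 -0.44]
dp tool [-11.   43.5 -14.6] rv [-0.   1.  -0.1]
1 [-9, 35, -12] [-0.0, 0.8, -0.0]
2 [-2, 8, -3] [-0.0, 0.2, -0.1]
```

View pics/w10.png

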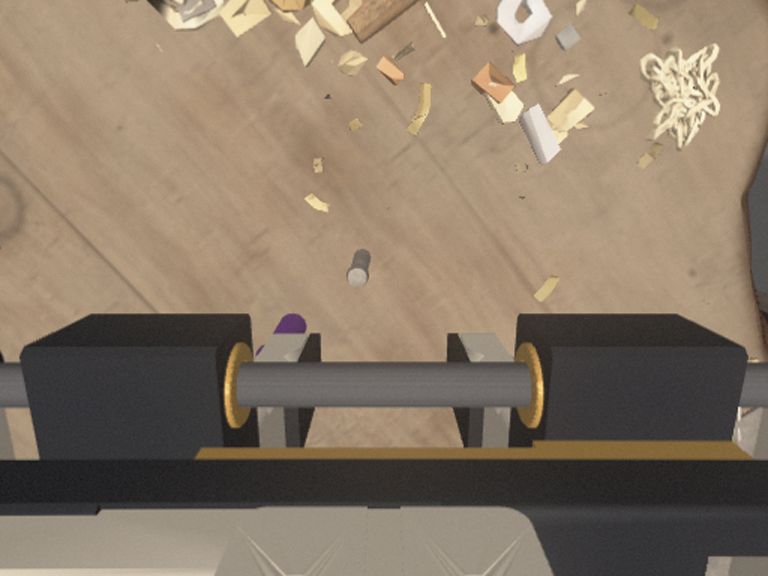

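```bash
python3 - <<'E'
from h import *
f=dict(np.load('/tmp/w10.npz'));C=cloud(f)
print(onplane(f,[(358/1.5,274/1.5)],.064).round(4))
V,U=np.mgrid[0:384,0:512]; m=(np.hypot(U-240,V-178)<22)&(C[...,2]>.01)&(C[...,2]<.09); P=C[m]
for a,b in((.01,.03),(.03,.05),(.05,.08)):
    Q=P[(P[:,2]>a)&(P[:,2]<b)]; print(a,len(Q),Q.mean(0).round(4),np.ptp(Q,axis=0).round(4))
print('purple',onplane(f,[(294/1.5,322/1.5)],.07).round(4))
E
python3 plan.py 0.470 -0.328 0.09 50 38
```

```text
[[ 0.4667 -0.3292  0.064 ]]
0.01 47 [ 0.4656 -0.3304  0.0198] [0.0085 0.0088 0.0195]
0.03 49 [ 0.4657 -0.3304  0.0387] [0.0071 0.0083 0.0174]
0.05 176 [ 0.4679 -0.3288  0.0607] [0.0105 0.0109 0.0095]
purple [[ 0.5072 -0.3313  0.07  ]]
t 20.27 pos [ 0.4658 -0.3099  0.1436] rot [-90.    0.1  51. ] w 0.0445 F [ 0.8 -0.6 -0.9] q [-0.24  0.24 -0.36  0.   -0.97 -0.44]
dp tool [-11.4  53.6 -14.7] rv [-0.   1.  -0.1]
1 [-8, 36, -10] [-0.0, 0.7, -0.0]
2 [-3, 18, -5] [-0.0, 0.3, -0.1]
```

Request:
move_arm:
  deltas:
    - {"dp":[-7,15,-8],"rotation":[0,0.6,0]}
    - {"dp":[-4,18,-5],"rotation":[0,0.3,0]}
    - {"dp":[-1,14,-1],"rotation":[0,0,0]}
    - {"dp":[0,0,0],"rotation":[0,0,0]}
    - {"dp":[0,0,0],"rotation":[0,0,0]}

```text
t: 20.68
eef_pos: [0.472, -0.3229, 0.0988]
ee_rot: [-1.576, -0.002, 0.885]
force: [0.3, 0.5, -0.2]
width: 0.0448
```

```bash
python3 plan.py 0.4675 -0.3293 0.018 50 25
```

```text
t 20.68 pos [ 0.472  -0.3229  0.0988] rot [-90.3  -0.1  50.7] w 0.0448 F [ 0.3  0.5 -0.2] q [-0.26  0.3  -0.39  0.   -0.87 -0.43]
dp tool [-8.  80.7 -0.2] rv [0.3 0.7 0.1]
1 [-2, 25, 0] [0.1, 0.2, 0.0]
2 [-3, 25, 0] [0.1, 0.2, 0.0]
3 [-2, 25, 0] [0.1, 0.2, 0.1]
4 [-1, 6, 0] [-0.0, 0.1, 0.0]
```

Request:
move_arm:
  deltas:
    - {"dp":[-7,10,0],"rotation":[0.2,0,0]}
    - {"dp":[-3,15,0],"rotation":[0.2,0,0]}
    - {"dp":[-1,18,0],"rotation":[0,0,0]}
    - {"dp":[0,10,0],"rotation":[0,0,0]}
    - {"dp":[0,0,0],"rotation":[0,0,0]}

```text
t: 21.1
eef_pos: [0.4676, -0.3302, 0.0478]
ee_rot: [-1.575, -0.005, 0.891]
force: [0.2, 0.2, -0.1]
width: 0.0448
```

```bash
python3 plan.py 0.4675 -0.3293 0.018 50 25
```

```text
t 21.1 pos [ 0.4676 -0.3302  0.0478] rot [-90.3  -0.3  51.1] w 0.0448 F [ 0.2  0.2 -0.1] q [-0.27  0.37 -0.44 -0.   -0.76 -0.4 ]
dp tool [ 0.5 29.8  0.8] rv [0.3 1.1 0.3]
1 [0, 25, 1] [0.2, 0.9, 0.2]
2 [1, 5, 0] [0.1, 0.2, 0.1]
```

Request:
move_arm:
  deltas:
    - {"dp":[0,10,0],"rotation":[0.2,0,0.2]}
    - {"dp":[-1,10,0],"rotation":[0.1,0,0]}
    - {"dp":[-1,8,0],"rotation":[0,0,0]}
    - {"dp":[0,1,0],"rotation":[0,0,0]}
    - {"dp":[0,0,0],"rotation":[0,0,0]}

```text
t: 21.52
eef_pos: [0.4675, -0.332, 0.0178]
ee_rot: [-1.572, -0.001, 0.893]
force: [-0.1, 0.5, -0.0]
width: 0.0442
```

```bash
python3 plan.py 0.4675 -0.3293 0.018 50 25
```

```text
t 21.52 pos [ 0.4675 -0.332   0.0178] rot [-90.   -0.1  51.1] w 0.0442 F [-0.1  0.5 -0. ] q [-0.28  0.41 -0.46 -0.   -0.7  -0.4 ]
dp tool [ 2.1 -0.2  1.7] rv [0.  1.1 0.1]
1 [2, 0, 2] [0.0, 1.1, 0.1]
```

Request:
move_arm:
  deltas:
    - {"dp":[2,0,2],"rotation":[0,0,0]}
    - {"dp":[0,0,0],"rotation":[0,0,0]}
    - {"dp":[0,0,0],"rotation":[0,0,0]}
  jaw: 190
  squeeze: 8

```text
t: 21.77
eef_pos: [0.4674, -0.3291, 0.0181]
ee_rot: [-1.572, -0.001, 0.893]
force: [-0.3, 0.0, 0.1]
width: 0.0299
```

Request:
move_arm:
  deltas:
    - {"dp":[0,0.5,0],"rotation":[0,0,0]}
    - {"dp":[0,0,0],"rotation":[0,0,0]}
    - {"dp":[0,0,0],"rotation":[0,0,0]}
    - {"dp":[0,0,0],"rotation":[0,0,0]}
  jaw: 255

```text
t: 22.1
eef_pos: [0.4682, -0.3292, 0.0188]
ee_rot: [-1.574, -0.002, 0.893]
force: [-0.0, -0.4, -0.5]
width: 0.0121
```

```bash
python3 plan.py 0.4675 -0.3293 0.018 50 25; python3 -c "
from h import *
f=grab('side');save(f,'s11',(190,200,330,320),5)"
```

```text
t 22.1 pos [ 0.4682 -0.3292  0.0188] rot [-90.2  -0.1  51.2] w 0.0121 F [-0.  -0.4 -0.5] q [-0.27  0.41 -0.46 -0.   -0.7  -0.41]
dp tool [-0.5  0.8  0.5] rv [0.2 1.2 0.1]
```

View pics/s11.png

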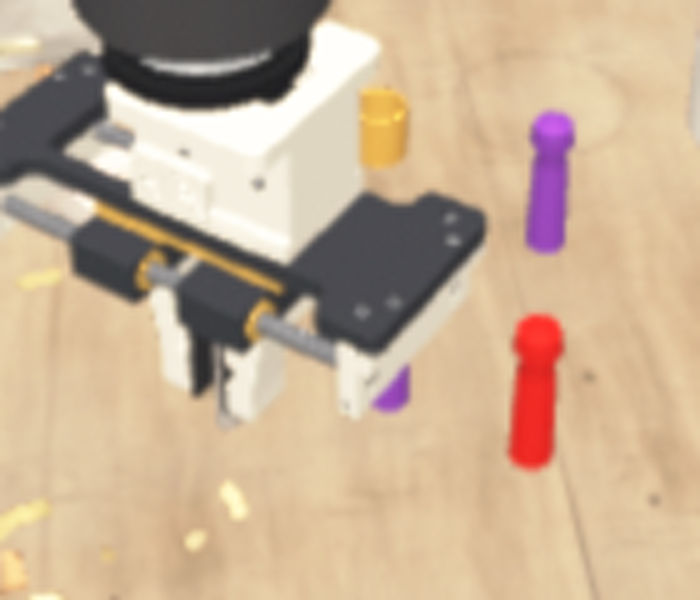

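The fingers hold the thin punch (foot at (228,420)) and it looks upright. Firming up the grip, then lifting.

Request:
move_arm:
  deltas:
    - {"dp":[0,0,0],"rotation":[0,0,0]}
    - {"dp":[0,0,0],"rotation":[0,0,0]}
    - {"dp":[0,-5,0],"rotation":[0,0,0]}
    - {"dp":[0,-15,0],"rotation":[0,0,0]}
    - {"dp":[0,-25,0],"rotation":[0,0,0]}
  squeeze: 25

```text
t: 22.57
eef_pos: [0.4644, -0.3279, 0.0604]
ee_rot: [-1.565, 0.001, 0.892]
force: [0.4, 0.0, -0.4]
width: 0.0115
```

Request:
move_arm:
  deltas:
    - {"dp":[0,-30,0],"rotation":[0,0,0]}
    - {"dp":[0,-35,0],"rotation":[0,0,0]}
    - {"dp":[0,-20,0],"rotation":[0,0,0]}

```text
t: 22.82
eef_pos: [0.4634, -0.3279, 0.149]
ee_rot: [-1.561, 0.003, 0.892]
force: [1.1, -0.6, 0.3]
width: 0.0113
```

```bash
python3 plan.py 0.5245 0.188 0.14 75 38; python3 -c "
from h import *
f=grab('wrist');save(f,'w12',k=1.5)"
```

```text
t 22.82 pos [ 0.4634 -0.3279  0.149 ] rot [-89.4   0.2  51.1] w 0.0113 F [ 1.1 -0.6  0.3] q [-0.27  0.25 -0.33 -0.   -1.   -0.41]
dp tool [439.8  10.4 276.4] rv [ -0.6 -23.9  -0. ]
1 [32, 1, 20] [-0.0, -1.7, -0.0]
2 [33, 1, 19] [-0.0, -1.8, -0.0]
3 [33, 1, 18] [-0.0, -1.7, -0.0]
4 [34, 1, 17] [-0.1, -1.8, -0.0]
5 [34, 1, 16] [-0.0, -1.7, -0.0]
6 [35, 1, 15] [-0.1, -1.7, -0.0]
7 [35, 1, 14] [-0.0, -1.8, -0.0]
8 [36, 0, 13] [-0.1, -1.7, -0.0]
```

View pics/w12.png

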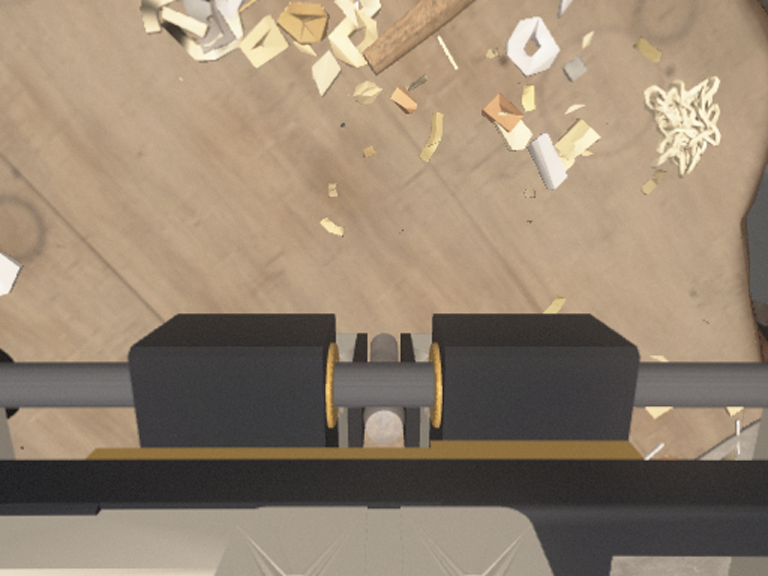

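Request:
move_arm:
  deltas:
    - {"dp":[24,0,15],"rotation":[-0.2,-1.7,0]}
    - {"dp":[33,0,19],"rotation":[-0.2,-1.8,0]}
    - {"dp":[33,0,18],"rotation":[-0.1,-1.7,0]}
    - {"dp":[34,0,17],"rotation":[0,-1.8,0]}
    - {"dp":[34,0,16],"rotation":[0,-1.7,0]}

```text
t: 23.28
eef_pos: [0.4882, -0.1511, 0.1564]
ee_rot: [-1.583, -0.0, 1.039]
force: [1.9, 0.8, -0.3]
width: 0.0113
```

Request:
move_arm:
  deltas:
    - {"dp":[35,0,15],"rotation":[0,-1.8,0]}
    - {"dp":[35,0,14],"rotation":[0,-1.8,0]}
    - {"dp":[36,0,13],"rotation":[0,-1.8,0]}
    - {"dp":[36,0,12],"rotation":[0,-1.8,0]}
    - {"dp":[36,0,11],"rotation":[0,-1.8,0]}

```text
t: 23.7
eef_pos: [0.5088, 0.0463, 0.1574]
ee_rot: [-1.585, -0.0, 1.203]
force: [0.7, -0.7, -1.2]
width: 0.0114
```

```bash
python3 plan.py 0.5245 0.183 0.13 75 38
```

```text
t 23.7 pos [0.5088 0.0463 0.1574] rot [-90.8  -0.   68.9] w 0.0114 F [ 0.7 -0.7 -1.2] q [ 0.48  0.14 -0.46  0.01 -0.96 -0.86]
dp tool [133.2  27.   34.9] rv [ 0.8 -6.1 -0. ]
1 [36, 7, 9] [0.2, -1.6, -0.0]
2 [36, 7, 9] [0.2, -1.6, -0.0]
3 [37, 8, 7] [0.3, -1.7, -0.0]
4 [25, 5, 5] [0.1, -1.2, -0.0]
```

Request:
move_arm:
  deltas:
    - {"dp":[35,2,9],"rotation":[0.2,-1.6,0]}
    - {"dp":[36,4,9],"rotation":[0.2,-1.6,0]}
    - {"dp":[30,5,7],"rotation":[0.3,-1.6,0]}
    - {"dp":[15,5,3],"rotation":[0.1,-1,0]}
    - {"dp":[3,0,0],"rotation":[0,0,0]}

```text
t: 24.12
eef_pos: [0.5207, 0.1809, 0.1423]
ee_rot: [-1.574, -0.003, 1.318]
force: [-0.1, -0.5, -1.3]
width: 0.0111
```

Request:
move_arm:
  deltas:
    - {"dp":[0,3,0],"rotation":[0,0,0]}
    - {"dp":[0,0,0],"rotation":[0,0,0]}

```text
t: 24.28
eef_pos: [0.5204, 0.1819, 0.1388]
ee_rot: [-1.573, -0.002, 1.32]
force: [1.0, -0.6, -1.4]
width: 0.0112
```

```bash
python3 plan.py 0.5245 0.188 0.06 75 25;python3 -c "
from h import *
f=grab('wrist');save(f,'w13',k=1.5);np.savez('/tmp/w13.npz',**f)"
```

```text
t 24.28 pos [0.5204 0.1819 0.1388] rot [-90.1  -0.1  75.6] w 0.0112 F [ 1.  -0.6 -1.4] q [ 0.69  0.23 -0.39  0.   -0.95 -0.94]
dp tool [ 6.8 78.9 -2.3] rv [0.1 0.6 0.1]
1 [2, 25, -1] [0.0, 0.2, 0.0]
2 [2, 25, -1] [0.1, 0.2, 0.1]
3 [2, 25, 0] [0.0, 0.2, 0.0]
4 [1, 4, 0] [0.0, 0.0, 0.0]
```

View pics/w13.png

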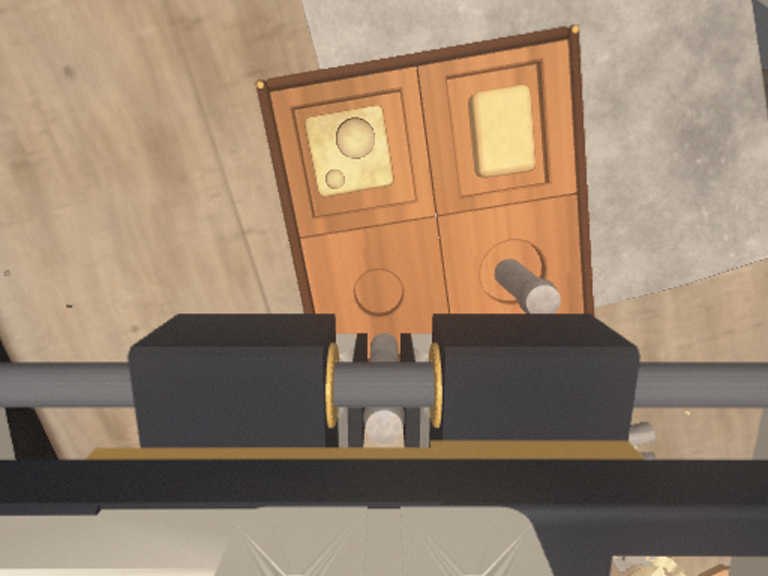

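Wrist view: block and wax centred in their bays, thick punch standing in the wide bay. The narrow bay is at about (379,291), just ahead of the held thin punch.

```bash
python3 - <<'E'
from h import *
f=dict(np.load('/tmp/w13.npz'));C=cloud(f)
print(onplane(f,[(379/1.5,291/1.5)],.015).round(4),'thick head',onplane(f,[(543/1.5,298/1.5)],.078).round(4),'foot',onplane(f,[(509/1.5,269/1.5)],.010).round(4))
E
```

```text
[[0.5246 0.1878 0.015 ]] thick head [[0.4448 0.195  0.078 ]] foot [[0.4438 0.1954 0.01  ]]
```

Request:
move_arm:
  deltas:
    - {"dp":[6,12,-2],"rotation":[0,0.3,0]}
    - {"dp":[2,20,-1],"rotation":[0,0,0]}
    - {"dp":[1,20,0],"rotation":[0,0,0]}
    - {"dp":[0,15,0],"rotation":[0,0,0]}
    - {"dp":[0,0,0],"rotation":[0,0,0]}

```text
t: 24.75
eef_pos: [0.528, 0.1859, 0.0711]
ee_rot: [-1.577, -0.007, 1.305]
force: [-0.3, 0.2, -0.6]
width: 0.0113
```

```bash
python3 plan.py 0.5245 0.188 0.025 75 25
```

```text
t 24.75 pos [0.528  0.1859 0.0711] rot [-90.4  -0.4  74.8] w 0.0113 F [-0.3  0.2 -0.6] q [ 0.69  0.32 -0.45  0.   -0.8  -0.96]
dp tool [ 0.8 46.   4.3] rv [ 0.4 -0.2  0.4]
1 [0, 25, 2] [0.2, -0.1, 0.2]
2 [1, 21, 2] [0.2, -0.1, 0.2]
```

Request:
move_arm:
  deltas:
    - {"dp":[0,10,4],"rotation":[0.2,0,0.2]}
    - {"dp":[0,10,0],"rotation":[0.2,0,0.2]}
    - {"dp":[0,10,0],"rotation":[0,0,0]}
    - {"dp":[0,4,0],"rotation":[0,0,0]}
    - {"dp":[0,0,0],"rotation":[0,0,0]}

```text
t: 25.17
eef_pos: [0.5249, 0.1853, 0.035]
ee_rot: [-1.571, 0.0, 1.302]
force: [-0.7, -0.2, 0.4]
width: 0.0114
```

```bash
python3 plan.py 0.5245 0.188 0.025 75 25
```

```text
t 25.17 pos [0.5249 0.1853 0.035 ] rot [-90.    0.   74.6] w 0.0114 F [-0.7 -0.2  0.4] q [ 0.69  0.37 -0.48 -0.   -0.72 -0.96]
dp tool [ 2.5 10.   1.2] rv [-0.  -0.4 -0. ]
1 [3, 10, 1] [-0.0, -0.4, -0.0]
```

Request:
move_arm:
  deltas:
    - {"dp":[3,4,1],"rotation":[0,0,0]}
    - {"dp":[0,4,0],"rotation":[0,0,0]}
    - {"dp":[0,2,0],"rotation":[0,0,0]}
    - {"dp":[0,0,0],"rotation":[0,0,0]}

```text
t: 25.5
eef_pos: [0.5255, 0.1894, 0.0248]
ee_rot: [-1.572, -0.001, 1.302]
force: [-0.4, 0.0, -1.0]
width: 0.0112
```

Request:
move_arm:
  deltas:
    - {"dp":[0,1.5,0],"rotation":[0,0,0]}
    - {"dp":[0,1,0],"rotation":[0,0,0]}

```text
t: 25.67
eef_pos: [0.5259, 0.1896, 0.0244]
ee_rot: [-1.573, -0.001, 1.303]
force: [-6.5, -1.8, 13.6]
width: 0.0115
```

```bash
python3 plan.py 0.5245 0.188 0.025 75 25
```

```text
t 25.67 pos [0.5259 0.1896 0.0244] rot [-90.1  -0.1  74.7] w 0.0115 F [-6.5 -1.8 13.6] q [ 0.7   0.38 -0.49  0.   -0.7  -0.97]
dp tool [-1.9 -0.6  0.9] rv [ 0.1 -0.3  0.1]
1 [-2, -1, 1] [0.1, -0.3, 0.1]
```

On the floor (13.6 N). I'll ease off, then open gently.

Request:
move_arm:
  deltas:
    - {"dp":[0,-0.5,0],"rotation":[0,0,0]}
    - {"dp":[0,0,0],"rotation":[0,0,0]}
  squeeze: 8

```text
t: 25.83
eef_pos: [0.5262, 0.1899, 0.0259]
ee_rot: [-1.574, -0.002, 1.304]
force: [-0.2, 0.3, -0.3]
width: 0.0116
```

Request:
move_arm:
  deltas:
    - {"dp":[0,0,0],"rotation":[0,0,0]}
    - {"dp":[0,0,0],"rotation":[0,0,0]}
    - {"dp":[0,0,0],"rotation":[0,0,0]}
    - {"dp":[0,0,0],"rotation":[0,0,0]}
  jaw: 150

```text
t: 26.17
eef_pos: [0.5267, 0.1904, 0.0263]
ee_rot: [-1.575, -0.004, 1.304]
force: [-0.7, 0.2, 0.8]
width: 0.0323
```

```bash
python3 plan.py 0.5245 0.188 0.025 75 25;python3 -c "
from h import *
f=grab('side');save(f,'s14',(170,90,310,200),5)"
```

```text
t 26.17 pos [0.5267 0.1904 0.0263] rot [-90.2  -0.2  74.7] w 0.0323 F [-0.7  0.2  0.8] q [ 0.7   0.38 -0.49  0.   -0.7  -0.97]
dp tool [-2.9  1.3  1.5] rv [ 0.2 -0.3  0.2]
1 [-3, 1, 2] [0.2, -0.3, 0.2]
```

View pics/s14.png

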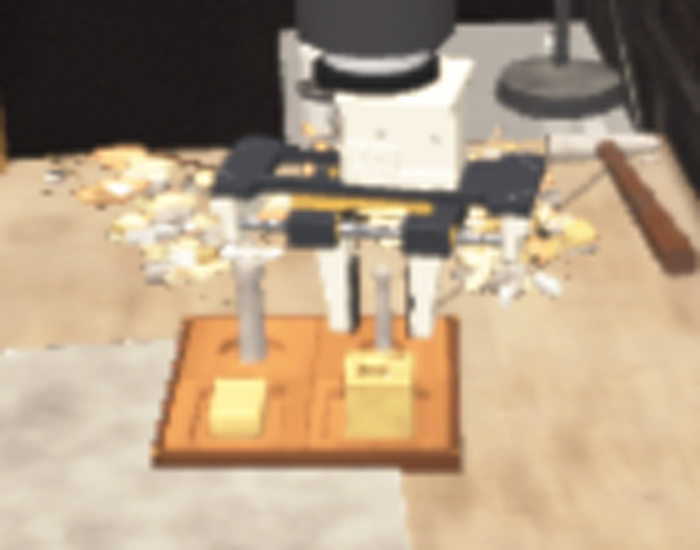

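Thin punch stands upright between the open fingers. Lifting off.

Request:
move_arm:
  deltas:
    - {"dp":[0,-6,0],"rotation":[0,0,0]}
    - {"dp":[0,-15,0],"rotation":[0,0,0]}
    - {"dp":[0,-20,0],"rotation":[0,0,0]}
    - {"dp":[0,-25,0],"rotation":[0,0,0]}
    - {"dp":[0,-30,0],"rotation":[0,0,0]}
  jaw: 135

```text
t: 26.63
eef_pos: [0.5223, 0.1873, 0.1197]
ee_rot: [-1.566, 0.008, 1.303]
force: [0.8, 0.5, 0.5]
width: 0.0412
```

Request:
move_arm:
  deltas:
    - {"dp":[0,-35,0],"rotation":[0,0,0]}
    - {"dp":[0,-35,0],"rotation":[0,0,0]}
    - {"dp":[-35,-10,0],"rotation":[0,0,0]}
    - {"dp":[-38,0,0],"rotation":[0,0,0]}
    - {"dp":[-38,0,0],"rotation":[0,0,0]}

```text
t: 27.05
eef_pos: [0.4976, 0.0838, 0.2134]
ee_rot: [-1.576, -0.0, 1.31]
force: [0.4, -1.0, -0.1]
width: 0.0416
```

Request:
move_arm:
  deltas:
    - {"dp":[-38,0,0],"rotation":[0,0,0]}
    - {"dp":[-38,0,0],"rotation":[0,0,0]}
    - {"dp":[-35,0,0],"rotation":[0,0,0]}
    - {"dp":[-15,0,0],"rotation":[0,0,0]}
    - {"dp":[0,0,0],"rotation":[0,0,0]}

```text
t: 27.47
eef_pos: [0.4601, -0.0473, 0.2177]
ee_rot: [-1.581, -0.003, 1.309]
force: [0.8, 0.7, 0.2]
width: 0.041
```

```bash
python3 -c "
from h import *
f=grab('side');save(f,'s15',(120,90,370,290),3.2);s=f
f=grab('top');save(f,'t15',(110,120,400,260),2.7)
np.savez('/tmp/t15.npz',**f);np.savez('/tmp/s15.npz',**s)
for n,f in(('top',f),('side',s)):
    C=cloud(f);m=(C[...,2]>.006)&(C[...,2]<.1)
    for nm,x,y,r,z0 in(('thick',.4425,.1952,.03,.055),('thin',.5245,.188,.03,.055),('block',.517,.106,.04,.035),('wax',.4349,.1135,.035,.021),('tube',.547,-.157,.025,.02),('brick',.4195,-.1895,.04,.018)):
        k=m&(np.hypot(C[...,0]-x,C[...,1]-y)<r)&(C[...,2]>z0);P=C[k]
        if len(P): print(n,nm,len(P),P.mean(0).round(4),np.percentile(P[:,2],95).round(4))
"
```

```text
top thin 5 [0.5291 0.1916 0.0665] 0.0693
top tube 28 [ 0.5479 -0.1562  0.0265] 0.0292
top brick 313 [ 0.4195 -0.1877  0.0236] 0.027
side thick 42 [0.444  0.1913 0.0677] 0.0767
side thin 15 [0.5255 0.1872 0.0634] 0.0683
side block 136 [0.5184 0.0993 0.0432] 0.0465
side wax 86 [0.4346 0.1089 0.0253] 0.0272
side tube 68 [ 0.5479 -0.1584  0.0246] 0.0285
side brick 317 [ 0.4207 -0.1933  0.0232] 0.0252
```

View pics/s15.png

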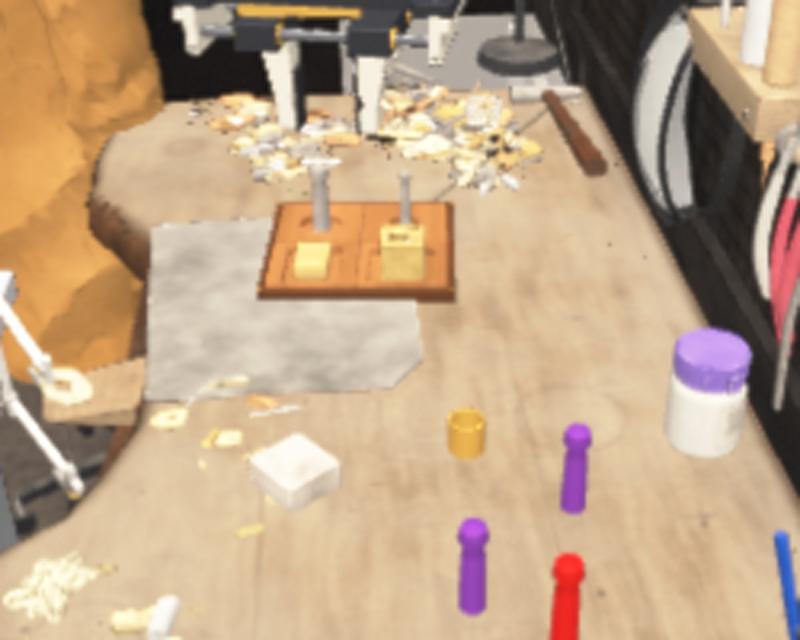

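View pics/t15.png

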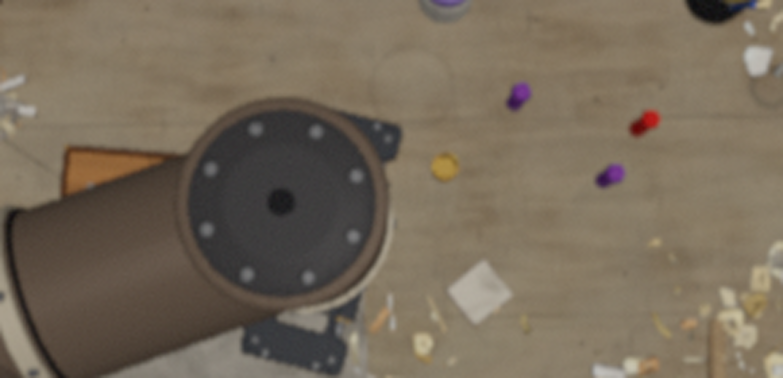

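All four pieces are in their bays at the right heights (tops at 77, 68, 46.5 and 27 mm). Tube and brick have not moved. I'll settle and hand in.

Request:
move_arm:
  deltas:
    - {"dp":[0,0,0],"rotation":[0,0,0]}
    - {"dp":[0,0,0],"rotation":[0,0,0]}
    - {"dp":[0,0,0],"rotation":[0,0,0]}

```text
t: 27.82
eef_pos: [0.4622, -0.0436, 0.2179]
ee_rot: [-1.582, -0.004, 1.311]
force: [0.2, 0.1, 0.9]
width: 0.0411
```

```bash
python3 -c "
from h import *
print(arm.job_done())"
```

```text
the job is handed in; nothing more can be done
None
```

I put all four pieces in their bays and handed the job in at about 28 s. The wax is in the oblong bay, the block in the square bay, the thick steel punch in the wide round bay and the thin one in the narrow round bay. The purple and red look-alikes were left alone.

**Last checks:**
- **Positions:** wrist views put the block, wax and thick punch within about 2 mm of their bay centres. The thin punch was released about 2 mm from its bay centre; I had no clear wrist view of it afterwards.
- **Heights:** piece tops measured 46.5 mm (block), 27 mm (wax), 77 mm (thick) and 68 mm (thin). Resting on the floors they should be 46, 27, 78 and 70 mm, so all are within about 2 mm. Both punches pushed back against the floor as they were set down, and the side view shows them upright.
- **Tube and brick:** within about 2 mm of where they started.

**Disagreements:** in the final pictures the arm hid most of the caddy from the top camera. The top view's five points on the thin punch therefore read about 4 mm off the side view, which agrees with where I released it. For the pieces in the caddy, the final check rests mainly on the side camera. No check failed.

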